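# Unlock the soap-vendor magazine and load it with cartons

### The job

The soap vendor's spring-lift magazine is back from service with its platform still locked down by the transit plug: pull back the coupler's sprung collar so that the plug pops free, draw the plug out of its socket and lay it in the brass coin tray. Then load every soap carton on the table flat into the magazine, pushing each one down onto the sprung platform until both spring catches have closed over it. Leave the coin release jig, the lock cylinder, the spring block and the tension wrench as they are.

Things in the scene. Friction and masses are not known exactly. Their poses are not given: they have to be found in the camera images.
- magazine: Fixed soap-vendor magazine. Origin: middle of its base's underside, z up; coupler at its -y end. Inside 48 (x) x 74 (y) mm, end plates' outer faces at y +-40, flared mouth z 150-160; x sides open over the middle 51 mm for fingers. At each y end a sprung catch (z 132-155 mm, slope on top, flat underside at 132) reaches 7 mm in: it yields to a carton pushed down (6-14 N for both) and snaps back over its top.
- mouth (a point): Middle of the magazine's mouth, on the column's axis, at the top of the flares, 160 mm above the table. Axes as the magazine's.
- platform (a joint): Depth (m) of the sprung platform (40 x 66 mm plate) below its top place, 0 to 0.112; at 0 its top is 126 mm up. Lift 1.35 N + 45 N/m x depth, about the cartons' weight: it sinks as the pile grows. At the start the plug's pin crosses the column above it and holds it at 0.036; nothing can be loaded until the pin is out, then it rises to 0.
- collar (a joint): How far (m) the sprung collar is pulled back, towards the column (magazine's +y): 0 at rest, stop 0.011, 5 N rising to about 11 N; springs back when let go. From about 0.008 the jaws inside are open and a spring pushes the plug 14 to 20 mm outward; it stays popped out, free to draw, after the collar is let go.
- collar_grip (a point): On the coupler's axis, 95 mm up, middle of the collar's gripping part; moves with it. Brass collar 38 mm in diameter; gripping part 25 mm long along the magazine's y, then a lip (44 mm diameter, 3 mm) at its end nearest the column. At rest 74 mm outside the column's end plate, free air beneath. Axes as the magazine's.
- socket (a point): Centre of the coupler's mouth, 92 mm outside the column's end plate, 95 mm up. The plug comes out level, along the magazine's -y. Axes as the magazine's.
- plug: Steel transit plug, 166 mm long, 0.17 kg, loose but locked in the coupler. Origin: middle of its knob (25 mm diameter, 32 mm long, domed end); y axis along the pin to the tip. After the knob: flange 28 mm diameter, shank 11, locking ring 20, pin 10. Knob's middle 20 mm outside the coupler's mouth when locked, 34 to 40 when popped out; tip then 128 or about 110 mm inside the mouth.
- plug_knob (a point): Middle of the plug's knob.
- plug_tip (a point): Tip of the plug's pin, 148 mm from the knob's middle along the plug's y.
- coin_tray: Brass coin tray, open on top, fixed to the table; 110 mm (x) by 210 mm (y), 16 mm high, walls and floor 4 mm to 5 mm thick. Origin: centre of the underside.
- jig_handle (a joint): Tilt in rad of the red-knobbed handle of the lever-action coin release jig (bystander), about 0 when upright.
- lock_cylinder: Nickel lock cylinder standing on end, 36 mm in diameter, 31 mm high (bystander). Origin at the centre of its underside.
- spring_block: Steel cam spring block, 40 x 65 x 38 mm (bystander). Origin at the centre of its underside.
- tension_wrench: Tension wrench with a wooden handle, 160 mm long, 20 mm high, lying on the table (bystander). Origin on the table below the front end of the handle.
- carton0: Single-wash soap carton, rigid, 44 mm (x) by 70 mm (y) by 22 mm (z), 0.09 kg, lying flat on the table. Origin at its centre, z up. May be absent (None): three to five cartons are there.
- carton1: Single-wash soap carton, rigid, 44 mm (x) by 70 mm (y) by 22 mm (z), 0.09 kg, lying flat on the table. Origin at its centre, z up. May be absent (None): three to five cartons are there.
- carton2: Single-wash soap carton, rigid, 44 mm (x) by 70 mm (y) by 22 mm (z), 0.09 kg, lying flat on the table. Origin at its centre, z up. May be absent (None): three to five cartons are there.
- carton3: Single-wash soap carton, rigid, 44 mm (x) by 70 mm (y) by 22 mm (z), 0.09 kg, lying flat on the table. Origin at its centre, z up. May be absent (None): three to five cartons are there.
- carton4: Single-wash soap carton, rigid, 44 mm (x) by 70 mm (y) by 22 mm (z), 0.09 kg, lying flat on the table. Origin at its centre, z up. May be absent (None): three to five cartons are there.
Mind the look-alikes: they are no part of the job. What is shaped like the carton1 but orange or purple is not meant.

How it is judged:
By the outcome, as a careful person would: the job done as asked, in the order asked, and still so for the second after the job is handed in, with the robot touching nothing.
Of carton0, carton1, carton2, carton3, carton4 only 3 to 5 are there at a start; the rules pass over those that are not, and their reading is None.
At some moment in a run one of carton0, carton1, carton2, carton3, carton4 may be knocked a few centimetres aside while the robot is not near it.
Once in a run the grip may slacken for a moment while it holds something.
It also fails if it takes over 210 s, if anything falls off the work surface, if the arm or the gripper's body presses on something with over 40 N, if the wrist force passes 120 N, or if a joint passes its speed limit or range.

### The arm

A 6-joint arm with a two-finger parallel gripper is mounted at the origin on the work surface. World frame = base frame: x ahead of the robot, y to its left, z up, the work surface at z = 0. Lengths are in m, angles in degrees, forces in N, time in s.
With the tool pointing down it reaches from about 0.375 to 0.9 m from the base axis. Payload 3.1 kg.
Tool frame: the origin (TCP) lies on the centre line of the jaws, within the pads' length; the fingertips stand 25 mm ahead of it and the grasp point (between the pads) lies 6 mm ahead of it; y points along the fingers, x is the direction in which the jaws open and shut, and the axes are right-handed (so a half turn about y gives the same grasp; the last joint's range is limited). The gripper opens to 87 mm and grips with 3 to 60 N. Pads are 19 mm wide; open, the fingers measure 117 mm over their backs; the gripper's body (75 mm by 190 mm) begins 51 mm behind the grasp point.
Start: joints at [-10.227, 30.224, 82.088, -0, 67.689, -10.227], TCP at [0.625, 0, 0.248] pointing down, gripper open.
Joint ranges: [-176.69, 176.69], [-43.24, 126.21], [12.49, 139.97], [-82, 262], [0, 151.66], [-163.58, 163.58]. Speed limits (degrees/s): [159.86, 159.86, 180, 180, 180, 180].

### API

Orientations are given as [roll, pitch, yaw] about the fixed x, y, z axes, in that order (R = Rz(yaw) Ry(pitch) Rx(roll)).
In Python, from rig import robot, read_camera, close_job gives the robot as it stands.
- The arm moves only by the tool servo_tool, never from a script. Its arguments are lists of equal length, an entry for each row: "twist": the turn, a rotation vector about the world's x, y, z in rad, a list of three; "translation": the shift along the world's x, y, z in mm, a list of three; "gripper": the closure, from 0 (fully open) to 1 (shut). A call has exactly 10 rows; each row is the pose to reach, as a shift and turn from the pose commanded when the call began; what a row does not reach only later rows make up. A row lasts 1/8 s, in which the tool goes at most 62.5 mm and 10.7 degrees, less where a joint would pass 70% of its speed; a pose out of reach is approached as far as the arm can. A call with a gripper value outside its range is refused whole. The fingers move at their own pace and stop on an object; "force" is the grip in N (left out, the last holds). Time passes only in rows, so rows that repeat a pose let the fingers close, or fill a call up. It gives the time, the measured TCP pose, the force and the opening at its end, in the units of the state.
- robot.read_state(): the state, without advancing time (a new reading comes with each control period).
- read_camera(name): name is "scene" or "side" or "wrist"; returns a dict with "frame" (400x640x3 uint8, red, green, blue), "camera_matrix" (3x3 intrinsics, pixels), "dist_coeffs" ([k1, k2, p1, p2, k3] as OpenCV has them; the pictures are not rectified), "rvec" (rotation vector, rad) and "tvec" (3), from world to camera coordinates, as OpenCV has them; the wrist camera has in their place "hand_eye" (4x4, takes a point from camera to tool coordinates, whose origin is the TCP and whose axes are the tool frame's). Camera axes: x right, y down, z forward; pixel columns grow to the right and rows downward; lengths in m; the calibration is good to about 2 mm. A picture is of the moment at which its call begins: read the wrist's pose just before it. There is no depth.
- close_job(): hands the job in, once; it reports no verdict.
The state is a dict: "t": time; "joint_pos": joint angles; "joint_velocities": joint speeds; "tau": joint torques, N m; "eef_pos": TCP position; "tcp_rot": TCP orientation; "force": force on the tool from outside, world axes, zero at the start; "wrist_torque": the same for the moment, N m; "finger_gap": finger opening in m.
Only numpy, scipy, OpenCV 4.12 (cv2) and the standard library are available. Lean on these libraries where they do the work, as an engineer would, in place of code of your own. Each camera call takes 0.05 s, during which the arm holds its last target.

## Working session

There is one attempt and no reset: what is moved stays moved. The work goes in short steps, Python scripts to look and compute and a tool call to move; the robot and the scene stay as the last step left them, time stands still between calls to the robot, and variables do not carry over. Pictures are saved under pics/ and viewed, and the job is handed in when it is done.

Besides the shell and the picture viewer there is one more tool, called after ">>>" by a JSON object that holds its "fn" and its "kwargs", one argument or row to a line. servo_tool: Moves the arm, as the interface text tells. Its arguments: {"type":"object","properties":{"twist":{"type":"array","items":{"type":"array","items":{"type":"number"}}},"translation":{"type":"array","items":{"type":"array","items":{"type":"number"}}},"gripper":{"type":"array","items":{"type":"number"}},"force":{"type":"number"}},"required":["twist","translation","gripper"]}

```bash
ls; mkdir -p pics
cat > h.py <<'E'
import numpy as np, cv2
from scipy.spatial.transform import Rotation as R
from rig import robot, read_camera, close_job
def snap(n,fn=None):
    st=robot.read_state(); c=read_camera(n)
    if fn: cv2.imwrite('pics/'+fn+'.png',c['frame'][:,:,::-1])
    K=np.array(c['camera_matrix']);d=np.array(c['dist_coeffs'])
    if n=='wrist':
        H=np.array(c['hand_eye']); Rt=R.from_euler('xyz',st['tcp_rot'],degrees=True).as_matrix()
        Rw=Rt@H[:3,:3]; o=Rt@H[:3,3]+np.array(st['eef_pos'])
    else:
        Rm=cv2.Rodrigues(np.array(c['rvec'],float))[0]; Rw=Rm.T; o=-Rm.T@np.array(c['tvec']).ravel()
    return dict(f=c['frame'],K=K,d=d,R=Rw,o=o,st=st)
def ray(c,uv):
    p=cv2.undistortPoints(np.array(uv,float).reshape(-1,1,2),c['K'],c['d']).reshape(-1,2)
    return (c['R']@np.c_[p,np.ones(len(p))].T).T
def onz(c,uv,z):
    r=ray(c,uv); return c['o']+r*((z-c['o'][2])/r[:,2])[:,None]
def proj(c,P):
    P=np.array(P,float).reshape(-1,3); rv=cv2.Rodrigues(c['R'].T)[0]; t=-c['R'].T@c['o']
    return cv2.projectPoints(P,rv,t,c['K'],c['d'])[0].reshape(-1,2)
def tri(c1,u1,c2,u2):
    a=ray(c1,u1)[0];b=ray(c2,u2)[0]
    A=np.c_[a,-b];s=np.linalg.lstsq(A,c2['o']-c1['o'],rcond=None)[0]
    p=c1['o']+a*s[0];q=c2['o']+b*s[1];return (p+q)/2,np.linalg.norm(p-q)
def crop(c,fn,x0,y0,x1,y1,s):
    cv2.imwrite('pics/'+fn+'.png',cv2.resize(c['f'][y0:y1,x0:x1,::-1],None,fx=s,fy=s,interpolation=cv2.INTER_CUBIC))
E
python3 - <<'E'
from h import *
for n in ['scene','side','wrist']:
    c=snap(n,n+'0'); print(n,c['o'].round(3),c['R'][:,2].round(3))
print(c['st'])
E
```

```text
pics
scene [1.326 0.016 0.644] [-0.836 -0.001 -0.548]
side [-0.026 -0.509  1.051] [ 0.447  0.442 -0.778]
wrist [0.624 0.068 0.384] [-0.002 -0.25  -0.968]
{'t': 0.1, 'joint_pos': array([-1.02255202e+01,  3.02719595e+01,  8.21486707e+01, -1.30205935e-03,
        6.76873755e+01, -1.02271464e+01]), 'joint_velocities': array([ 0.04210895,  0.00077775, -0.21232051, -0.02447276,  0.0120789 ,
       -0.12529782]), 'tau': array([-3.02360622e-04, -4.40987206e+01, -1.77151054e+01,  6.34850166e-02,
        5.34114777e-02, -3.85449334e-05]), 'eef_pos': array([6.24402225e-01, 1.50681855e-04, 2.46689516e-01]), 'tcp_rot': array([-8.99820080e+01,  1.06503388e-01,  2.13840318e-03]), 'force': array([ 0.12938132, -0.47926929, -0.55943491]), 'wrist_torque': array([ 0.0065563 , -0.0102304 , -0.03512907]), 'finger_gap': 0.08730516500225495}
```

View pics/scene0.png

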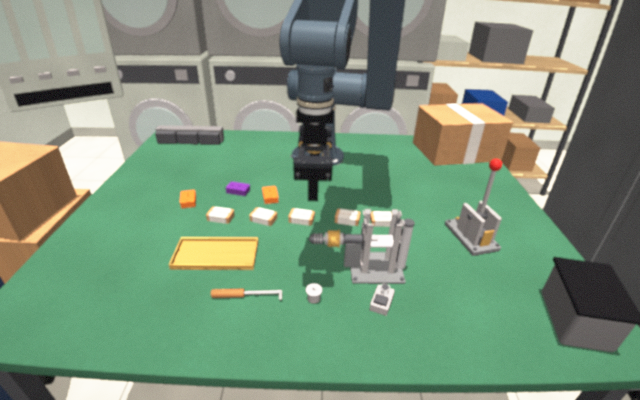

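View pics/side0.png

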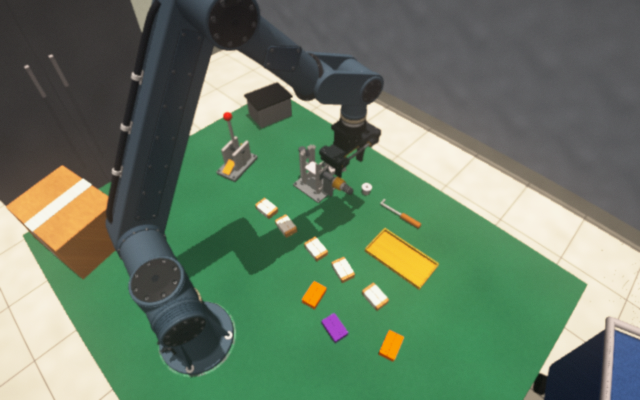

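View pics/wrist0.png

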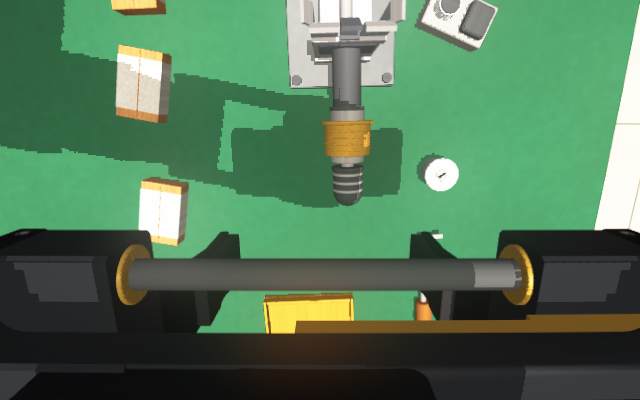

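Run:
```python
from h import *
c=snap('scene'); crop(c,'s1',290,190,430,300,5.5)
c=snap('side'); crop(c,'s2',240,130,400,260,5)
c=snap('wrist'); crop(c,'s3',100,0,500,250,2)
```

```text
(no output)
```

View pics/s1.png

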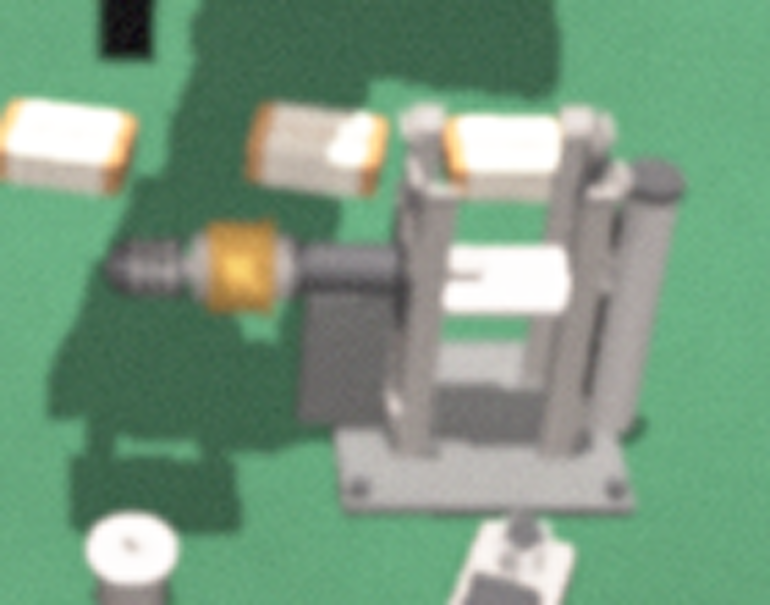

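View pics/s2.png

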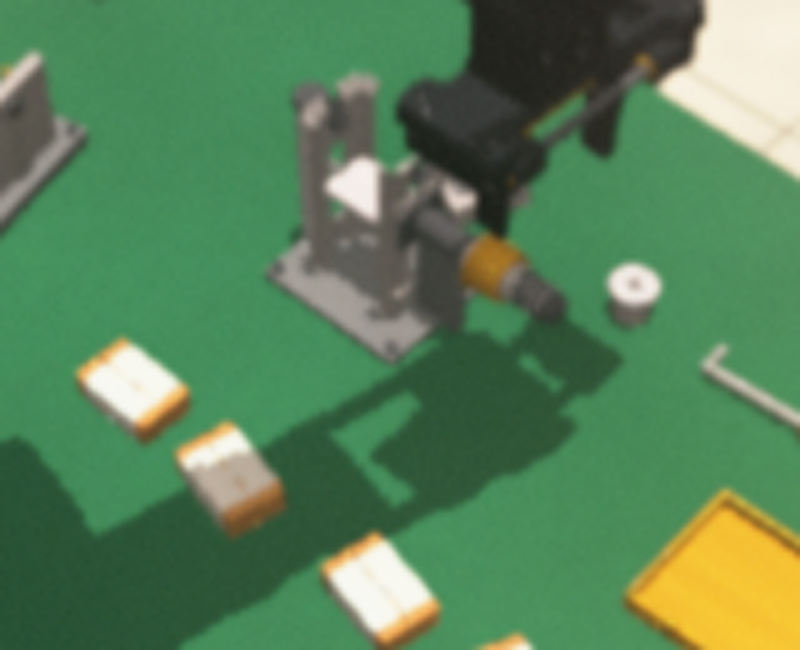

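View pics/s3.png

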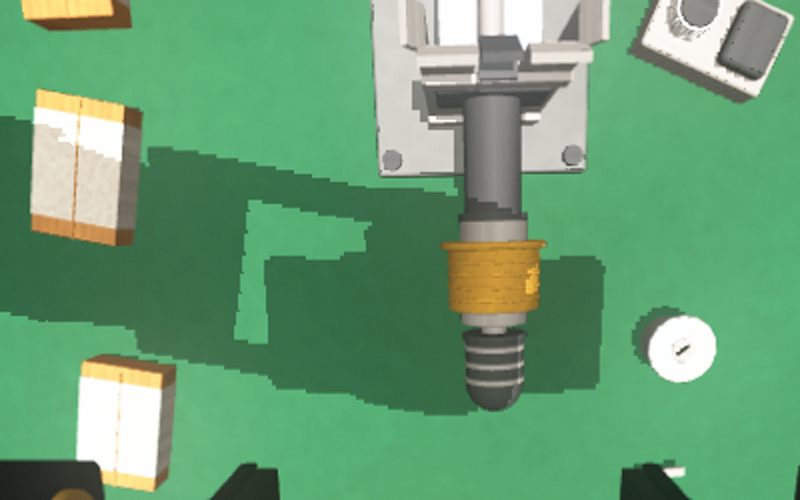

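Run:
```python
from h import *
w=snap('wrist');s=snap('scene');sd=snap('side')
print('axis pts z95', onz(w,[(346.5,50),(347.2,180),(347,205),(347.5,136)],0.095).round(4))
print('base corners', onz(w,[(289,88),(393,85)],0.008).round(4))
# scene base front corners
print(onz(s,[(290+345/5.5,190+508/5.5),(290+632/5.5,190+508/5.5)],0.004).round(4))
# tip of knob: scene
print(tri(w,(347,205),s,(290+108/5.5,190+265/5.5)))
# mouth posts tops in scene
# orange/purple/white blobs in side and scene
for n,c in (('scene',s),('side',sd)):
    hsv=cv2.cvtColor(c['f'],cv2.COLOR_RGB2HSV)
    g=cv2.inRange(hsv,(40,60,20),(85,255,255)); 
    m=cv2.bitwise_not(g)
    k,l,st,ct=cv2.connectedComponentsWithStats(m)
    for i in range(1,k):
        if 60<st[i,4]<4000:
            p=onz(c,[ct[i]],0.011)[0]; col=c['f'][l==i].mean(0).astype(int)
            r=cv2.minAreaRect(onz(c,np.argwhere(l==i)[:,::-1],0.011)[:,:2].astype(np.float32))
            print(n,ct[i].round(),st[i,4],p.round(3),col,np.array(r[1]).round(3),round(r[2],1))
```

```text
axis pts z95 [[ 0.6416  0.1176  0.095 ]
 [ 0.6439  0.0131  0.095 ]
 [ 0.6441 -0.0093  0.095 ]
 [ 0.6435  0.0506  0.095 ]]
base corners [[0.5867 0.0953 0.008 ]
 [0.6963 0.0983 0.008 ]]
[[0.6971 0.1002 0.004 ]
 [0.6929 0.2274 0.004 ]]
(array([ 0.64431926, -0.00791368,  0.09461257]), np.float64(0.0028248148071738045))
scene [237. 188.] 307 [ 0.287 -0.262  0.011] [139  86 168] [0.089 0.084] 77.8
scene [270. 194.] 287 [ 0.32  -0.148  0.011] [230 162  80] [0.113 0.053] 13.5
scene [187. 198.] 305 [ 0.36  -0.409  0.011] [228 158  76] [0.114 0.05 ] 17.0
scene [220. 214.] 408 [ 0.441 -0.283  0.011] [218 211 190] [0.086 0.082] 80.9
scene [263. 216.] 406 [ 0.442 -0.154  0.011] [218 211 191] [0.086 0.081] 72.0
scene [301. 216.] 400 [ 0.438 -0.04   0.011] [221 215 196] [0.079 0.083] 81.8
scene [347. 217.] 411 [0.434 0.097 0.011] [193 183 163] [0.075 0.089] 78.3
scene [214. 253.] 2737 [ 0.615 -0.255  0.011] [235 209 114] [0.131 0.217] 2.6
scene [314. 292.] 298 [0.738 0.007 0.011] [197 199 192] [0.065 0.04 ] 2.2
scene [243. 293.] 547 [ 0.747 -0.155  0.011] [201 173 134] [0.033 0.167] 0.6
side [366. 188.] 108 [0.756 0.013 0.011] [177 177 164] [0.059 0.04 ] 13.8
side [266. 208.] 286 [0.441 0.206 0.011] [209 198 169] [0.057 0.084] 1.3
side [402. 215.] 230 [ 0.747 -0.159  0.011] [165 134  87] [0.029 0.164] 1.5
side [286. 225.] 314 [0.436 0.099 0.011] [173 157 128] [0.086 0.054] 78.7
side [402. 258.] 2211 [ 0.607 -0.258  0.011] [225 181  51] [0.122 0.216] 2.6
side [316. 248.] 354 [ 0.442 -0.037  0.011] [212 200 172] [0.084 0.054] 79.8
side [343. 269.] 378 [ 0.446 -0.151  0.011] [218 206 177] [0.081 0.053] 72.4
side [314. 294.] 437 [ 0.322 -0.147  0.011] [221 138  12] [0.082 0.053] 13.8
side [375. 296.] 429 [ 0.445 -0.281  0.011] [219 208 179] [0.077 0.054] 79.8
side [334. 327.] 473 [ 0.291 -0.259  0.011] [150  74 176] [0.077 0.051] 76.6
side [391. 345.] 512 [ 0.361 -0.406  0.011] [226 144  11] [0.08  0.049] 15.8
```

>>> {"fn": "servo_tool", "kwargs": {
  "twist": [
    [0,0,0],
    [0,0,0],
    [0,0,0],
    [0,0,0],
    [0,0,0],
    [0,0,0],
    [0,0,0],
    [0,0,0],
    [0,0,0],
    [0,0,0]
  ],
  "translation": [
    [6,15,0],
    [12,30,0],
    [18,45,0],
    [18,45,0],
    [18,45,0],
    [18,45,0],
    [18,45,0],
    [18,45,0],
    [18,45,0],
    [18,45,0]
  ],
  "gripper": [0,0,0,0,0,0,0,0,0,0],
  "force": 40
}}

```text
t: 1.7
eef_pos: [0.643, 0.045, 0.2476]
tcp_rot: [-90.0, -0.0, -0.0]
force: [0.4, -1.3, -0.4]
finger_gap: 0.0868
```

Run:
```python
from h import *
w=snap('wrist'); crop(w,'w1',200,0,500,260,2.6); print(w['st']['eef_pos'],w['st']['tcp_rot'],w['st']['t'])
```

```text
[0.64297483 0.04496263 0.24757096] [-8.99989906e+01 -3.39206917e-04 -6.97339612e-03] 1.7
```

View pics/w1.png

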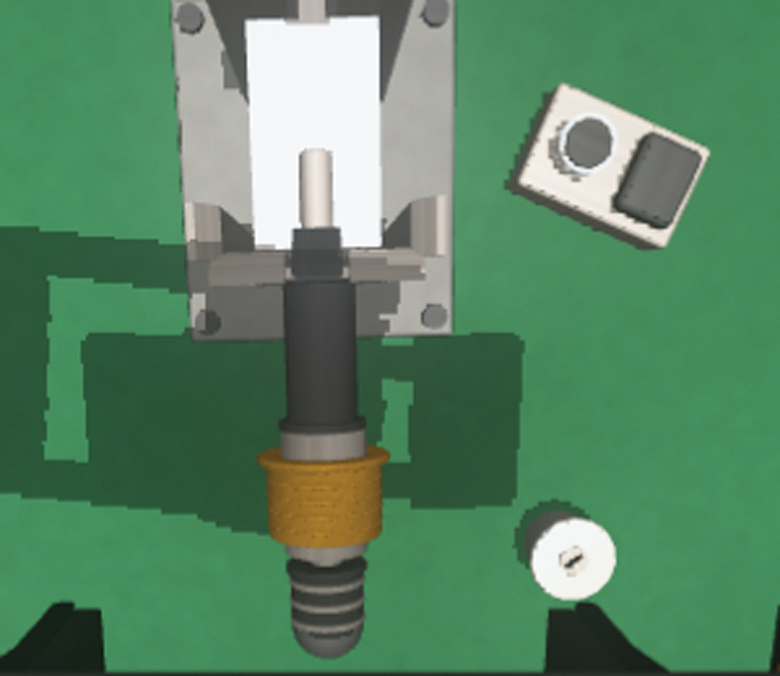

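Run:
```python
from h import *
w=snap('wrist')
q=lambda *l:[(200+(x)/2.6,(y)/2.6) for x,y in l]
print('tube',onz(w,q((285.5,300),(356,300),(288,410),(357,410)),.095).round(4))
print('knob',onz(w,q((291,600),(364,600),(328,657),(328,562)),.095).round(4))
print('collar',onz(w,q((268,500),(383,500),(259,455),(389,455),(325,541),(325,463)),.095).round(4))
print('base',onz(w,q((192,340),(452,332),(174,10),(455,10)),.008).round(4))
print('screws',onz(w,q((208,320),(434,315),(190,17),(435,12)),.009).round(4))
print('mouth front edges',onz(w,q((187,204),(443,196),(187,245),(446,252)),.16).round(4))
print('platform',onz(w,q((247,20),(380,17),(256,247),(381,245)),.09).round(4))
```

```text
tube [[0.6304 0.1123 0.095 ]
 [0.6528 0.1123 0.095 ]
 [0.6308 0.0773 0.095 ]
 [0.6535 0.0773 0.095 ]]
knob [[ 0.6312  0.0115  0.095 ]
 [ 0.6565  0.0115  0.095 ]
 [ 0.6441 -0.0097  0.095 ]
 [ 0.644   0.0252  0.095 ]]
collar [[0.6238 0.047  0.095 ]
 [0.6625 0.047  0.095 ]
 [0.6211 0.0623 0.095 ]
 [0.6642 0.0623 0.095 ]
 [0.643  0.0327 0.095 ]
 [0.643  0.0596 0.095 ]]
base [[0.5874 0.0959 0.008 ]
 [0.6961 0.0991 0.008 ]
 [0.5849 0.2206 0.008 ]
 [0.693  0.2205 0.008 ]]
screws [[0.5945 0.104  0.009 ]
 [0.6882 0.1061 0.009 ]
 [0.5911 0.2178 0.009 ]
 [0.6852 0.2195 0.009 ]]
mouth front edges [[0.6096 0.1349 0.16  ]
 [0.6712 0.1367 0.16  ]
 [0.6093 0.1254 0.16  ]
 [0.6724 0.1238 0.16  ]]
platform [[0.6194 0.1944 0.09  ]
 [0.6595 0.1952 0.09  ]
 [0.6209 0.1287 0.09  ]
 [0.6608 0.1293 0.09  ]]
```

>>> {"fn": "servo_tool", "kwargs": {
  "twist": [
    [0,0,0.0227],
    [0,0,0.0227],
    [0,0,0.0227],
    [0,0,0.0227],
    [0,0,0.0227],
    [0,0,0.0227],
    [0,0,0.0227],
    [0,0,0.0227],
    [0,0,0.0227],
    [0,0,0.0227]
  ],
  "translation": [
    [0,3,-25],
    [0,3,-50],
    [0,3,-75],
    [0,3,-100],
    [0,3,-125],
    [0,3,-140],
    [0,3,-147],
    [0,3,-147],
    [0,3,-147],
    [0,3,-147]
  ],
  "gripper": [0,0,0,0,0,0,0,0,0.1,0.25],
  "force": 45
}}

```text
t: 3.05
eef_pos: [0.6436, 0.048, 0.1015]
tcp_rot: [-90.0, -0.1, 1.3]
force: [0.1, -0.6, -0.7]
finger_gap: 0.0752
```

>>> {"fn": "servo_tool", "kwargs": {
  "twist": [
    [0,0,0],
    [0,0,0],
    [0,0,0],
    [0,0,0],
    [0,0,0],
    [0,0,0],
    [0,0,0],
    [0,0,0],
    [0,0,0],
    [0,0,0]
  ],
  "translation": [
    [0,0,0],
    [0,0,0],
    [0,0,0],
    [0,0,0],
    [0,0,0],
    [0,0,0],
    [0,0,0],
    [0,0,0],
    [0,0,0],
    [0,0,0]
  ],
  "gripper": [0.5,1,1,1,1,1,1,1,1,1],
  "force": 45
}}

```text
t: 4.3
eef_pos: [0.643, 0.048, 0.1006]
tcp_rot: [-90.0, -0.0, 1.3]
force: [0.4, 0.5, -0.4]
finger_gap: 0.0372
```

Run:
```python
from h import *
w=snap('wrist','w2'); print(w['st']['eef_pos'],w['st']['tcp_rot'],w['st']['force'],w['st']['finger_gap'])
c=snap('scene'); crop(c,'s4',290,190,430,300,5.5)
```

```text
[0.64299437 0.04799803 0.10055346] [-8.99991680e+01 -1.37840821e-03  1.29703652e+00] [ 0.42791719  0.49623421 -0.35812827] 0.03720281942862642
```

View pics/w2.png

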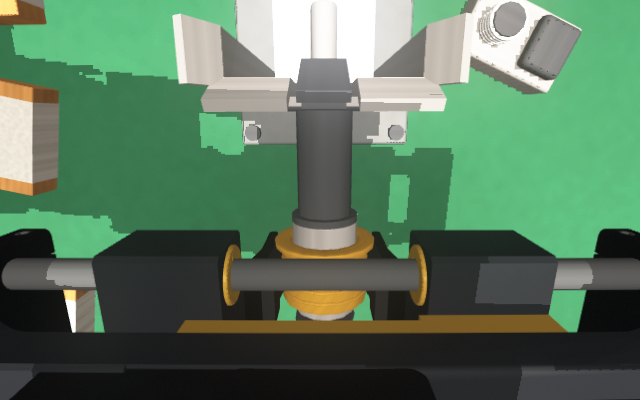

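View pics/s4.png

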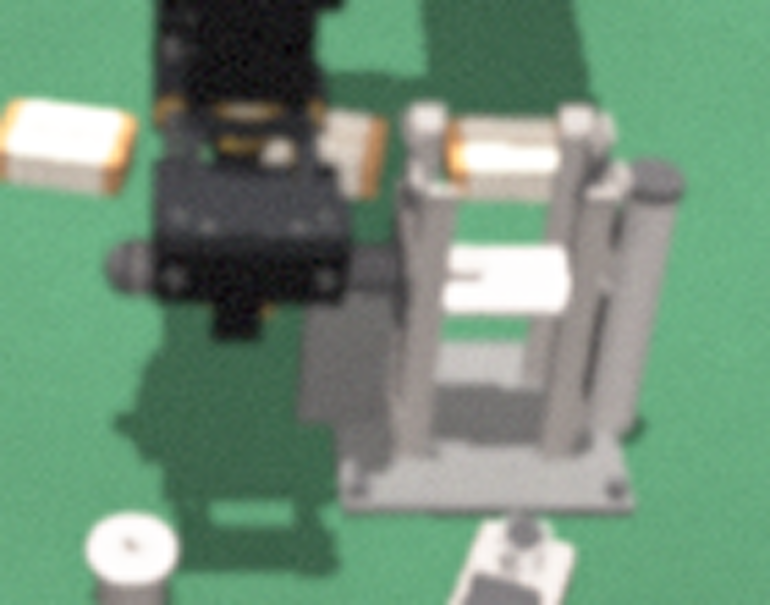

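>>> {"fn": "servo_tool", "kwargs": {
  "twist": [
    [0,0,0],
    [0,0,0],
    [0,0,0],
    [0,0,0],
    [0,0,0],
    [0,0,0],
    [0,0,0],
    [0,0,0],
    [0,0,0],
    [0,0,0]
  ],
  "translation": [
    [0,2,0],
    [0,4,0],
    [0,6,0],
    [0,8,0],
    [0,9,0],
    [0,10,0],
    [0,10,0],
    [0,10,0],
    [0,10,0],
    [0,10,0]
  ],
  "gripper": [1,1,1,1,1,1,1,1,1,1]
}}

```text
t: 5.65
eef_pos: [0.6428, 0.0563, 0.1003]
tcp_rot: [-90.1, 0.1, 1.3]
force: [-3.1, -6.9, -3.9]
finger_gap: 0.0375
```

Run:
```python
from h import *
w=snap('wrist','w3'); print(w['st']['eef_pos'],w['st']['tcp_rot'],w['st']['force'],w['st']['finger_gap'])
c=snap('scene'); crop(c,'s5',290,190,430,300,5.5)
```

```text
[0.64277243 0.05631509 0.10026826] [-9.01346496e+01  5.65097358e-02  1.30103072e+00] [-3.0990412  -6.86537993 -3.90211951] 0.0375183190062194
```

View pics/s5.png

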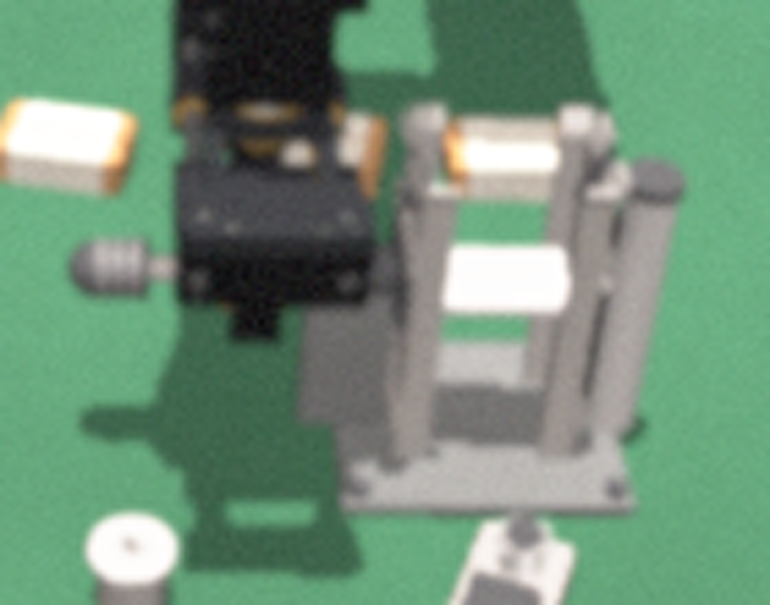

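>>> {"fn": "servo_tool", "kwargs": {
  "twist": [
    [0,0,0],
    [0,0,0],
    [0,0,0],
    [0,0,0],
    [0,0,0],
    [0,0,0],
    [0,0,0],
    [0,0,0],
    [0,0,0],
    [0,0,0]
  ],
  "translation": [
    [0,-5,0],
    [0,-9,0],
    [0,-9,0],
    [0,-9,0],
    [0,-9,0],
    [0,-9,0],
    [0,-9,0],
    [0,-9,20],
    [0,-9,45],
    [0,-9,70]
  ],
  "gripper": [1,1,1,0,0,0,0,0,0,0]
}}

```text
t: 7.0
eef_pos: [0.6428, 0.0489, 0.1712]
tcp_rot: [-90.0, 0.0, 1.3]
force: [0.3, 0.0, -0.2]
finger_gap: 0.0862
```

Run:
```python
from h import *
w=snap('wrist','w4'); print(w['st']['eef_pos'],w['st']['tcp_rot'],w['st']['force'],w['st']['finger_gap'])
c=snap('scene'); crop(c,'s6',290,190,430,300,5.5)
```

```text
[0.64284363 0.04889393 0.1711703 ] [-8.99971048e+01  2.42634032e-02  1.28466777e+00] [ 0.26381816  0.02137109 -0.16179448] 0.08621859465591965
```

View pics/s6.png

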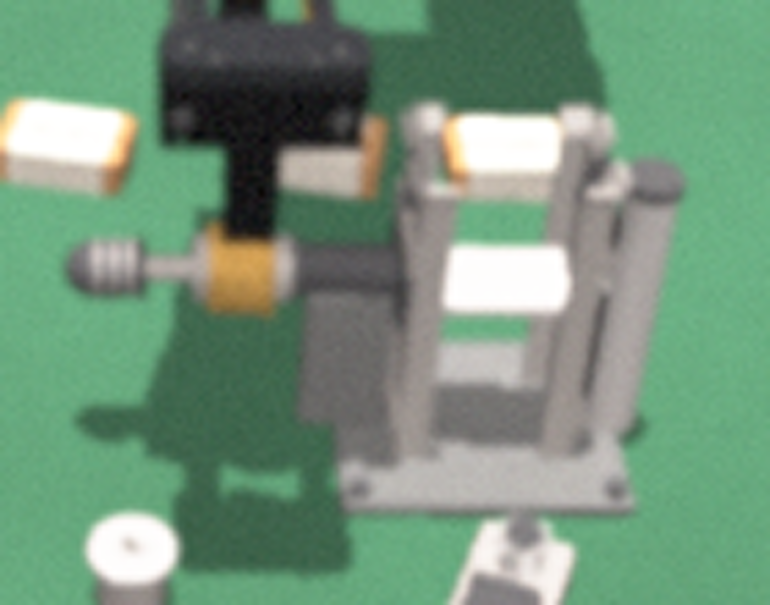

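View pics/w4.png

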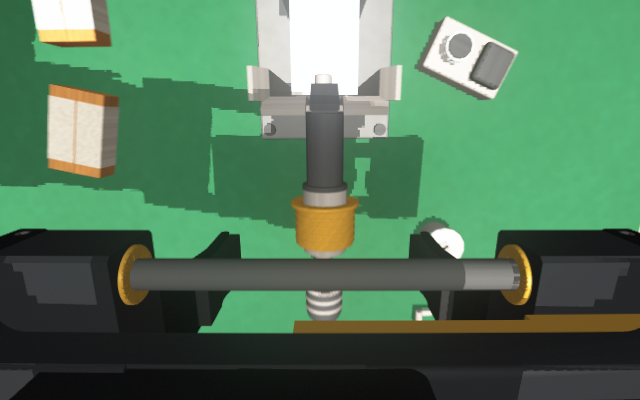

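Run:
```python
from h import *
c=snap('scene'); 
for u in (66,143): 
    r=ray(c,[(290+u/5.5,238.2)])[0]; print(c['o']+r*((.644-c['o'][0])/r[0]))
w=snap('wrist'); print(onz(w,[(323,320),(323.,292)],.095))
t=[c for c in (snap('side'),)][0]
# tray corners
for n in ('scene','side'):
    c=snap(n);hsv=cv2.cvtColor(c['f'],cv2.COLOR_RGB2HSV)
    m=cv2.inRange(hsv,(15,90,60),(35,255,255));k,l,s,ct=cv2.connectedComponentsWithStats(m)
    i=1+np.argmax(s[1:,4]*(ct[1:,1]>200));h=cv2.convexHull(np.argwhere(l==i)[:,::-1].astype(np.int32))
    P=onz(c,h.reshape(-1,2),0.016)[:,:2].astype(np.float32); print(n,cv2.minAreaRect(P))
    q=cv2.approxPolyDP(h,6,True).reshape(-1,2);print(q.tolist(),onz(c,q,.016)[:,:2].round(3).tolist())
```

```text
[ 0.644      -0.02486019  0.09307857]
[0.644      0.00863385 0.09433521]
[[ 0.64441222 -0.02575688  0.095     ]
 [ 0.64393151 -0.00345739  0.095     ]]
scene ((0.6170773506164551, -0.2536160945892334), (0.12497323751449585, 0.21394379436969757), 2.93949556350708)
[[257, 237], [252, 269], [169, 266], [181, 237]] [[0.549, -0.154], [0.674, -0.146], [0.674, -0.353], [0.56, -0.361]]
side ((0.605638861656189, -0.2550818920135498), (0.1202925369143486, 0.2137642502784729), 2.813941478729248)
[[438, 265], [417, 288], [365, 248], [386, 228]] [[0.662, -0.359], [0.551, -0.357], [0.551, -0.153], [0.661, -0.153]]
```

>>> {"fn": "servo_tool", "kwargs": {
  "twist": [
    [0,0,0],
    [0,0,0],
    [0,0,0],
    [0,0,0],
    [0,0,0],
    [0,0,0],
    [0,0,0],
    [0,0,0],
    [0,0,0],
    [0,0,0]
  ],
  "translation": [
    [0.5,-20,0],
    [1,-40,0],
    [1,-55,0],
    [1,-55,-20],
    [1,-55,-40],
    [1,-55,-55],
    [1,-55,-64],
    [1,-55,-64],
    [1,-55,-64],
    [1,-55,-64]
  ],
  "gripper": [0,0,0,0,0,0,0,0,0.2,0.5]
}}

```text
t: 8.6
eef_pos: [0.6445, -0.0059, 0.1073]
tcp_rot: [-90.0, -0.1, 1.3]
force: [0.7, 0.1, 0.1]
finger_gap: 0.0744
```

>>> {"fn": "servo_tool", "kwargs": {
  "twist": [
    [0,0,0],
    [0,0,0],
    [0,0,0],
    [0,0,0],
    [0,0,0],
    [0,0,0],
    [0,0,0],
    [0,0,0],
    [0,0,0],
    [0,0,0]
  ],
  "translation": [
    [0,0,0],
    [0,0,0],
    [0,0,0],
    [0,0,0],
    [0,0,0],
    [0,0,0],
    [0,0,0],
    [0,0,0],
    [0,0,0],
    [0,0,0]
  ],
  "gripper": [0.7,1,1,1,1,1,1,1,1,1],
  "force": 50
}}

```text
t: 9.85
eef_pos: [0.6439, -0.006, 0.1065]
tcp_rot: [-90.0, 0.0, 1.3]
force: [-0.6, 0.4, -0.3]
finger_gap: 0.0238
```

Run:
```python
from h import *
w=snap('wrist','w5'); print(w['st']['eef_pos'],w['st']['tcp_rot'],w['st']['force'],w['st']['finger_gap'])
c=snap('scene'); crop(c,'s7',290,190,430,300,5.5)
```

```text
[ 0.64393594 -0.00600434  0.1065464 ] [-9.00026410e+01  5.62033637e-03  1.30382170e+00] [-0.60926594  0.4006986  -0.27705751] 0.02378896730247335
```

View pics/s7.png

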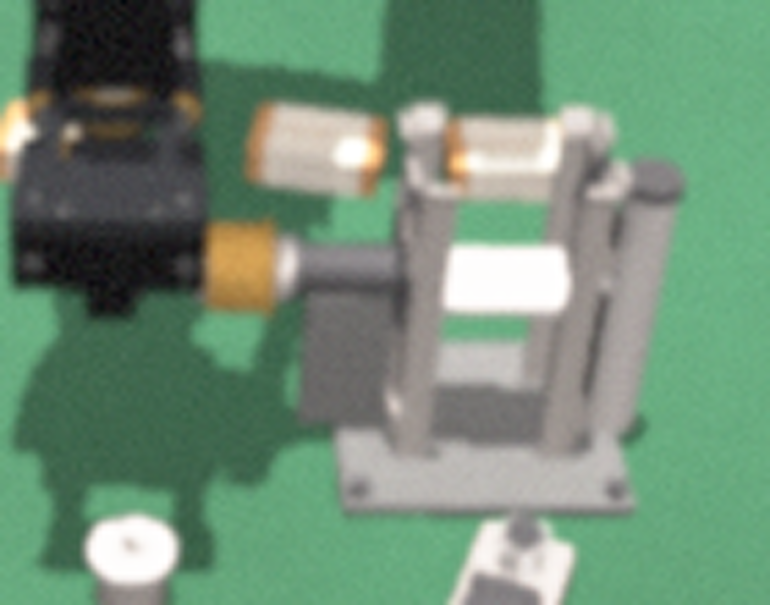

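>>> {"fn": "servo_tool", "kwargs": {
  "twist": [
    [0,0,0],
    [0,0,0],
    [0,0,0],
    [0,0,0],
    [0,0,0],
    [0,0,0],
    [0,0,0],
    [0,0,0],
    [0,0,0],
    [0,0,0]
  ],
  "translation": [
    [0.2,-8,0],
    [0.5,-22,0],
    [0.9,-38,0],
    [1.2,-54,0],
    [1.6,-70,0],
    [2,-86,0],
    [2.3,-102,0],
    [2.7,-118,0],
    [3,-130,0],
    [3,-130,0]
  ],
  "gripper": [1,1,1,1,1,1,1,1,1,1]
}}

```text
t: 11.2
eef_pos: [0.6471, -0.1371, 0.1066]
tcp_rot: [-90.0, -0.0, 1.2]
force: [0.3, -0.2, -1.7]
finger_gap: 0.0239
```

Run:
```python
from h import *
w=snap('wrist','w6'); print(w['st']['eef_pos'],w['st']['tcp_rot'],w['st']['force'],w['st']['finger_gap'])
c=snap('scene'); crop(c,'s8',150,170,430,300,2.8)
```

```text
[ 0.64712209 -0.1371097   0.10657277] [-9.00067069e+01 -2.40563205e-02  1.21884901e+00] [ 0.2758183  -0.15769896 -1.65213534] 0.02391959714552902
```

View pics/s8.png

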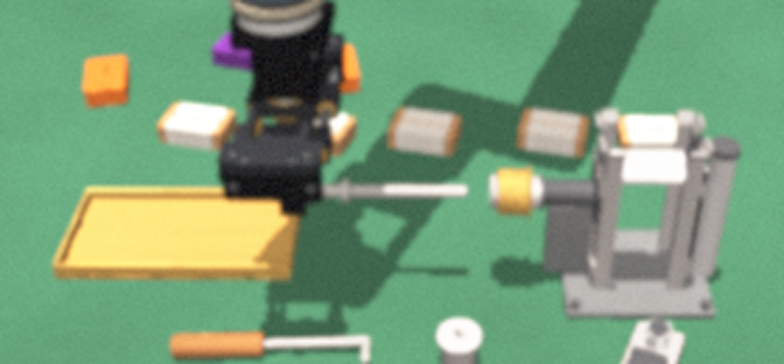

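View pics/w6.png

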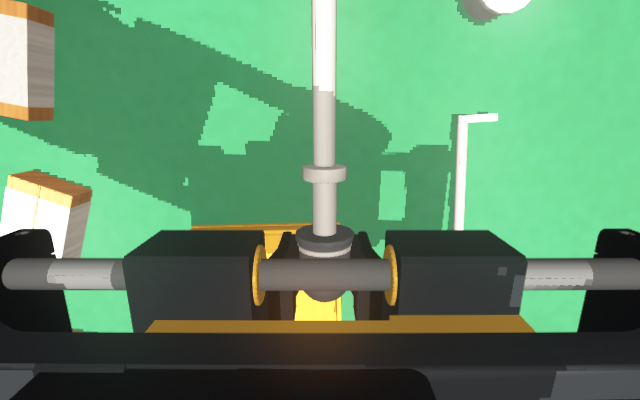

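>>> {"fn": "servo_tool", "kwargs": {
  "twist": [
    [0,0,0],
    [0,0,0],
    [0,0,0],
    [0,0,0],
    [0,0,0],
    [0,0,0],
    [0,0,0],
    [0,0,0],
    [0,0,0],
    [0,0,0]
  ],
  "translation": [
    [-3,-15,0],
    [-9,-45,0],
    [-16,-80,0],
    [-23,-115,0],
    [-30,-150,0],
    [-36,-180,0],
    [-36,-180,-10],
    [-36,-180,-25],
    [-36,-180,-40],
    [-36,-180,-40]
  ],
  "gripper": [1,1,1,1,1,1,1,1,1,1]
}}

```text
t: 12.55
eef_pos: [0.6099, -0.3138, 0.064]
tcp_rot: [-89.8, 0.2, 1.4]
force: [0.1, 0.2, -2.3]
finger_gap: 0.024
```

Run:
```python
from h import *
w=snap('wrist','w7'); print(w['st']['eef_pos'],w['st']['tcp_rot'],w['st']['force'],w['st']['finger_gap'])
c=snap('scene'); crop(c,'s9',150,170,430,300,2.8)
```

```text
[ 0.60985577 -0.31379822  0.06402398] [-89.8137473    0.23360465   1.38808116] [ 0.05044267  0.24734531 -2.28726574] 0.02400459757979179
```

View pics/s9.png

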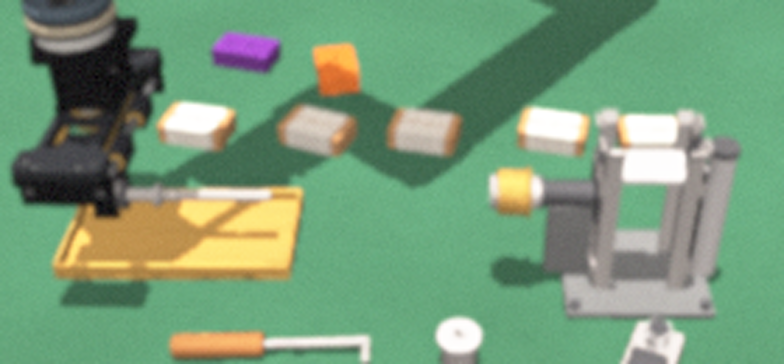

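View pics/w7.png

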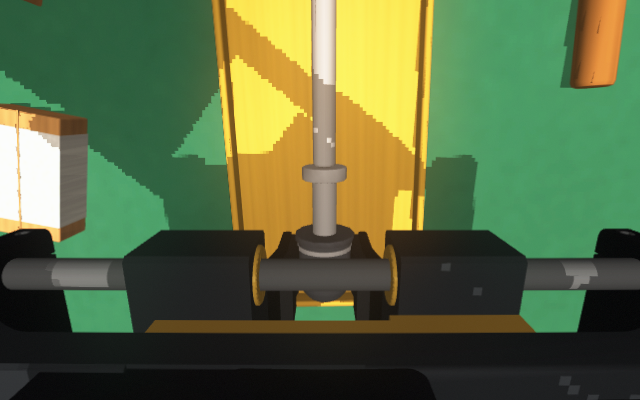

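Run:
```python
from h import *
w=snap('wrist'); print(onz(w,[(325,298),(325,304),(240,228),(414,228),(224,0),(427,0)],.016).round(4))
```

```text
[[ 0.612  -0.3563  0.016 ]
 [ 0.6121 -0.3604  0.016 ]
 [ 0.5615 -0.3121  0.016 ]
 [ 0.6626 -0.3097  0.016 ]
 [ 0.5579 -0.193   0.016 ]
 [ 0.6586 -0.1906  0.016 ]]
```

>>> {"fn": "servo_tool", "kwargs": {
  "twist": [
    [0,0,0],
    [0,0,0],
    [0,0,0],
    [0,0,0],
    [0,0,0],
    [0,0,0],
    [0,0,0],
    [0,0,0],
    [0,0,0],
    [0,0,0]
  ],
  "translation": [
    [0,0,-8],
    [0,0,-16],
    [0,0,-22],
    [0,0,-28],
    [0,0,-33],
    [0,0,-33.5],
    [0,0,-33.5],
    [0,0,-33.5],
    [0,0,-33.5],
    [0,0,-33.5]
  ],
  "gripper": [1,1,1,1,1,1,1,0.68,0.65,0.6]
}}

```text
t: 13.95
eef_pos: [0.6113, -0.3162, 0.0336]
tcp_rot: [-90.0, -0.0, 1.3]
force: [-0.2, -0.5, -0.2]
finger_gap: 0.0324
```

>>> {"fn": "servo_tool", "kwargs": {
  "twist": [
    [0,0,0],
    [0,0,0],
    [0,0,0],
    [0,0,0],
    [0,0,0],
    [0,0,0],
    [0,0,0],
    [0,0,0],
    [0,0,0],
    [0,0,0]
  ],
  "translation": [
    [0,0,0],
    [0,0,0],
    [0,0,10],
    [0,0,30],
    [0,0,60],
    [0,0,100],
    [0,0,140],
    [0,0,170],
    [0,0,170],
    [0,0,170]
  ],
  "gripper": [0.5,0.4,0.4,0.4,0.4,0.3,0.2,0,0,0]
}}

```text
t: 15.2
eef_pos: [0.6105, -0.3156, 0.2031]
tcp_rot: [-90.0, 0.0, 1.3]
force: [0.2, 0.7, 0.2]
finger_gap: 0.0856
```

Run:
```python
from h import *
w=snap('wrist','w8'); print(w['st']['eef_pos'],w['st']['tcp_rot'],w['st']['force'],w['st']['finger_gap'])
c=snap('scene'); crop(c,'s10',150,170,430,300,2.8)
c=snap('side','d1')
```

```text
[ 0.61048261 -0.31561132  0.20306107] [-8.99797805e+01  2.82435564e-02  1.29966782e+00] [0.24624364 0.7465774  0.22445848] 0.08559080003464191
```

View pics/s10.png

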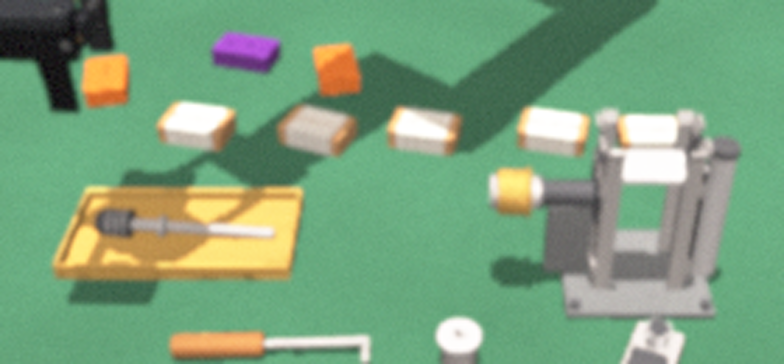

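View pics/w8.png

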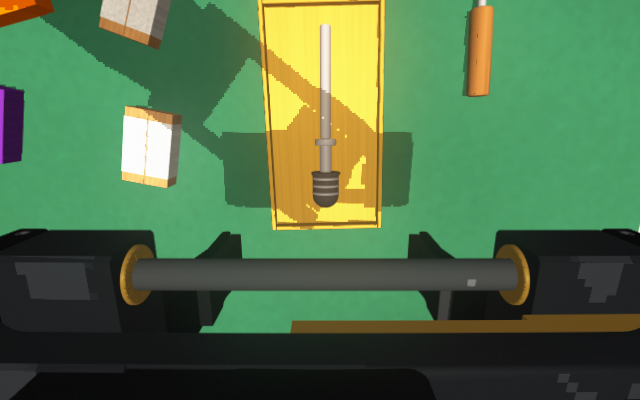

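View pics/d1.png

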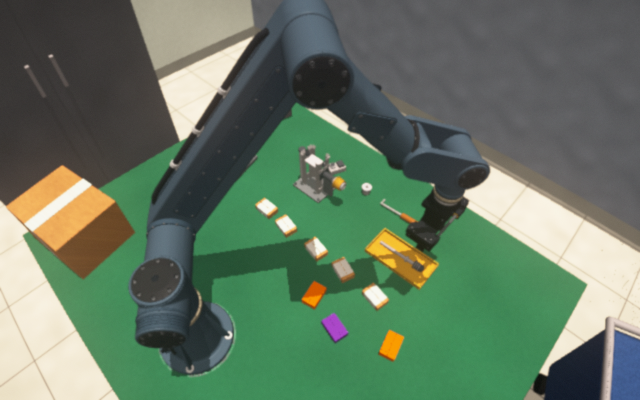

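>>> {"fn": "servo_tool", "kwargs": {
  "twist": [
    [0,0,0],
    [0,0,0],
    [0,0,0],
    [0,0,0],
    [0,0,0],
    [0,0,0],
    [0,0,0],
    [0,0,0],
    [0,0,0],
    [0,0,0]
  ],
  "translation": [
    [-20,-4,0],
    [-50,-10,0],
    [-90,-18,0],
    [-130,-26,0],
    [-155,-31,0],
    [-168,-34,0],
    [-168,-34,0],
    [-168,-34,0],
    [-168,-34,0],
    [-168,-34,0]
  ],
  "gripper": [0,0,0,0,0,0,0,0,0,0]
}}

```text
t: 16.6
eef_pos: [0.4436, -0.3497, 0.203]
tcp_rot: [-90.0, -0.0, 1.4]
force: [0.5, -0.8, 0.4]
finger_gap: 0.0873
```

```bash
cat > look.py <<'E'
from h import *
import sys
fn=sys.argv[1]; ex=np.array([float(sys.argv[2]),float(sys.argv[3])])
w=snap('wrist',fn); f=w['f']
print(w['st']['eef_pos'].round(4),w['st']['tcp_rot'].round(2),round(w['st']['t'],2),w['st']['finger_gap'])
hsv=cv2.cvtColor(f,cv2.COLOR_RGB2HSV)
g=cv2.inRange(hsv,(40,50,20),(95,255,255)); m=cv2.bitwise_not(g); m[225:]=0
k,l,s,ct=cv2.connectedComponentsWithStats(m)
for i in range(1,k):
    if s[i,4]<800: continue
    px=np.argwhere(l==i)[:,::-1]
    h=cv2.convexHull(px.astype(np.int32)).reshape(-1,2)
    P=onz(w,h,.022)[:,:2]
    (c,sz,a)=cv2.minAreaRect((P*1000).astype(np.float32))
    print(ct[i].round(),s[i,4],'c',np.round(c,1),'sz',np.round(sz,1),'a',round(a,2),'top' if s[i,1]==0 else '')
E
python3 look.py c1 .443 -.282
```

```text
[ 0.4436 -0.3497  0.203 ] [-9.00e+01 -1.00e-02  1.35e+00] 16.6 0.08727877492981
[503.  97.] 24908 c [ 602.5 -270.3] sz [113.7 175.3] a 2.73 top
[158.  85.] 4785 c [ 292.4 -260.9] sz [70. 53.] a 77.12 
[326. 113.] 3886 c [ 442.4 -281.3] sz [70.1 44.5] a 80.65
```

View pics/c1.png

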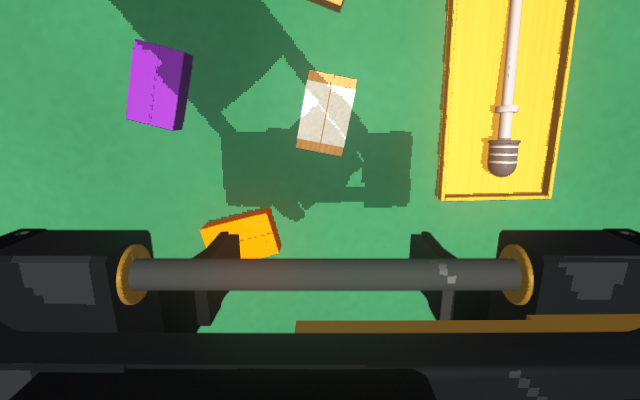

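>>> {"fn": "servo_tool", "kwargs": {
  "twist": [
    [0,0,-0.09],
    [0,0,-0.186],
    [0,0,-0.186],
    [0,0,-0.186],
    [0,0,-0.186],
    [0,0,-0.186],
    [0,0,-0.186],
    [0,0,-0.186],
    [0,0,-0.186],
    [0,0,-0.186]
  ],
  "translation": [
    [-0.6,25,-15],
    [-0.6,55,-35],
    [-0.6,68.7,-70],
    [-0.6,68.7,-110],
    [-0.6,68.7,-145],
    [-0.6,68.7,-165],
    [-0.6,68.7,-175],
    [-0.6,68.7,-175],
    [-0.6,68.7,-175],
    [-0.6,68.7,-175]
  ],
  "gripper": [0,0,0,0,0,0,0,0,0.5,1],
  "force": 45
}}

```text
t: 17.9
eef_pos: [0.4429, -0.2817, 0.029]
tcp_rot: [-90.1, -0.1, -9.4]
force: [-0.2, 0.3, 0.5]
finger_gap: 0.0741
```

>>> {"fn": "servo_tool", "kwargs": {
  "twist": [
    [0,0,0],
    [0,0,0],
    [0,0,0],
    [0,0,0],
    [0,0,0],
    [0,0,0],
    [0,0,0],
    [0,0,0],
    [0,0,0],
    [0,0,0]
  ],
  "translation": [
    [0,0,0],
    [0,0,0],
    [0,0,0],
    [0,0,0],
    [0,0,0],
    [0,0,20],
    [0,0,60],
    [0,0,100],
    [0,0,100],
    [0,0,100]
  ],
  "gripper": [1,1,1,1,1,1,1,1,1,1]
}}

```text
t: 19.15
eef_pos: [0.4419, -0.2808, 0.1275]
tcp_rot: [-90.0, 0.1, -9.4]
force: [-0.9, 0.4, -1.6]
finger_gap: 0.0434
```

```bash
python3 look.py c2 .443 -.282
python3 - <<'E'
from h import *
c=snap('scene'); crop(c,'s11',150,130,430,300,2.8)
E
```

```text
[ 0.4419 -0.2808  0.1275] [-8.996e+01  6.000e-02 -9.360e+00] 19.15 0.04340008334827581
[120.  49.] 8916 c [ 323.8 -150.1] sz [77. 51.] a 14.33 top
[294.  39.] 5466 c [ 440.2 -161.7] sz [52.5 45. ] a 71.19 top
[538. 109.] 36852 c [ 600.  -242.4] sz [112.9 178.1] a 2.66 top
[124. 194.] 4402 c [ 296.6 -246.5] sz [47.5 55. ] a 77.14 
[324. 204.] 4040 c [ 442.  -277.1] sz [30.6 74.4] a 80.68
```

View pics/s11.png

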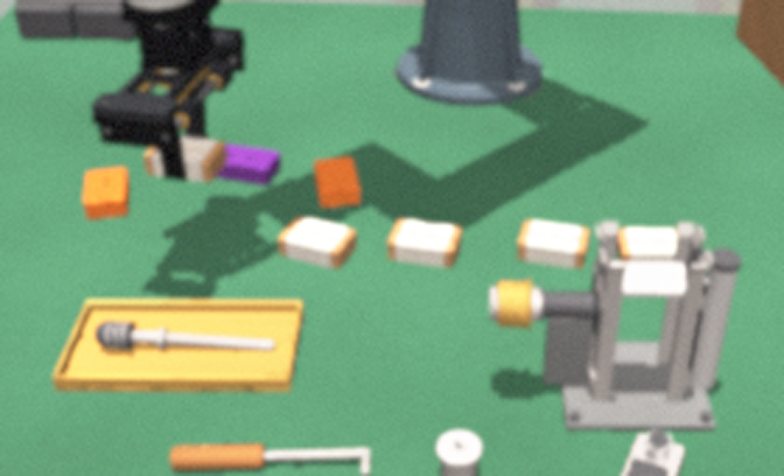

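View pics/c2.png

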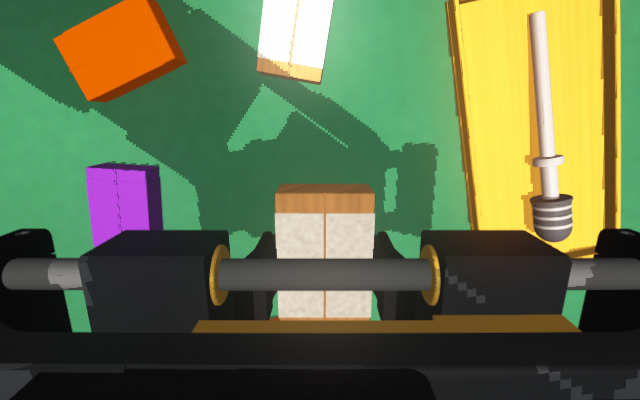

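```bash
cat > held.py <<'E'
# usage: held.py fn : measures carton in hand, tool coordinates. detect orange far edge / near edge in column band
from h import *
import sys
w=snap('wrist',sys.argv[1]); f=w['f'].astype(int)
T=np.array(w['st']['eef_pos']); Rt=R.from_euler('xyz',w['st']['tcp_rot'],degrees=True).as_matrix()
print(T.round(4),w['st']['tcp_rot'].round(2),round(w['st']['t'],2),round(w['st']['finger_gap'],4),w['st']['force'].round(1))
dz=float(sys.argv[2]) if len(sys.argv)>2 else 0.0065
col=f[150:330,290:355].mean(1)
hsv=cv2.cvtColor(w['f'],cv2.COLOR_RGB2HSV)[150:330,290:355]
ng=((hsv[...,0]<40)|(hsv[...,0]>95)|(hsv[...,1]<50)).mean(1)
top=150+np.argmax(ng>.5); lum=col.sum(1)
d=np.diff(lum); 
print('first non green row',top,'lum diffs',[(150+i,int(d[i])) for i in np.argsort(-abs(d))[:10]])
for v in map(float,sys.argv[3:]):
    p=onz(w,[(322,v)],T[2]-dz)[0]; print(v,'tool xyz',(Rt.T@(p-T)*1000).round(1))
E
python3 held.py c3 .0065 184 192 318 321
python3 - <<'E'
import cv2;a=cv2.imread('pics/c3.png')[160:340,240:420];cv2.imwrite('pics/c3z.png',cv2.resize(a,None,fx=3.3,fy=3.3,interpolation=cv2.INTER_NEAREST))
E
```

```text
[ 0.4416 -0.2805  0.1267] [-89.9    0.15  -9.36] 19.25 0.0437 [-0.3 -0.3 -0.7]
first non green row 184 lum diffs [(np.int64(258), -247), (np.int64(290), 200), (np.int64(257), -158), (np.int64(289), 131), (np.int64(317), -113), (np.int64(320), -100), (np.int64(213), 99), (np.int64(212), 93), (np.int64(319), -73), (np.int64(193), 65)]
184.0 tool xyz [-1.4  6.6 38.8]
192.0 tool xyz [-1.4  6.6 35.3]
318.0 tool xyz [ -1.5   6.5 -26.7]
321.0 tool xyz [ -1.6   6.5 -28.3]
```

View pics/c3z.png

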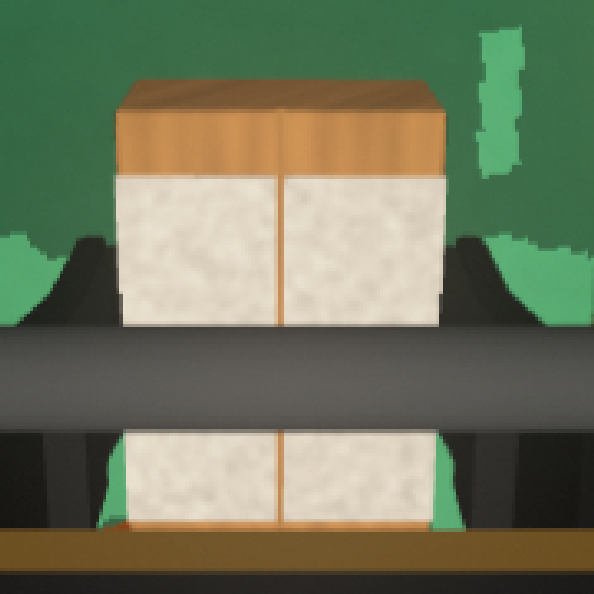

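>>> {"fn": "servo_tool", "kwargs": {
  "twist": [
    [0,0,0.02],
    [0,0,0.04],
    [0,0,0.06],
    [0,0,0.08],
    [0,0,0.1],
    [0,0,0.12],
    [0,0,0.14],
    [0,0,0.16],
    [0,0,0.186],
    [0,0,0.186]
  ],
  "translation": [
    [5,10,20],
    [15,30,50],
    [30,65,86],
    [50,110,86],
    [70,155,86],
    [90,200,86],
    [110,245,86],
    [130,290,86],
    [150,335,86],
    [165,370,86]
  ],
  "gripper": [1,1,1,1,1,1,1,1,1,1]
}}

```text
t: 20.55
eef_pos: [0.6073, 0.0907, 0.2124]
tcp_rot: [-90.0, 0.2, 1.4]
force: [0.2, -0.8, -1.2]
finger_gap: 0.0438
```

>>> {"fn": "servo_tool", "kwargs": {
  "twist": [
    [0,0,0],
    [0,0,0],
    [0,0,0],
    [0,0,0],
    [0,0,0],
    [0,0,0],
    [0,0,0],
    [0,0,0],
    [0,0,0],
    [0,0,0]
  ],
  "translation": [
    [12,25,0],
    [20,45,0],
    [28,62,0],
    [33,73,0],
    [33,73,0],
    [33,73,0],
    [33,73,0],
    [33,73,0],
    [33,73,0],
    [33,73,0]
  ],
  "gripper": [1,1,1,1,1,1,1,1,1,1]
}}

```text
t: 21.8
eef_pos: [0.6404, 0.1616, 0.2141]
tcp_rot: [-90.0, -0.0, 1.3]
force: [-0.3, -0.4, -1.1]
finger_gap: 0.0439
```

```bash
python3 held.py c4 .0065 192.7
python3 - <<'E'
from h import *
c=snap('scene'); crop(c,'s12',290,150,430,300,4)
E
```

```text
[0.6404 0.1616 0.2141] [-90.    -0.     1.29] 21.8 0.0439 [-0.3 -0.4 -1.1]
first non green row 150 lum diffs [(np.int64(258), -286), (np.int64(183), -268), (np.int64(290), 212), (np.int64(289), 154), (np.int64(257), -153), (np.int64(317), -118), (np.int64(320), -116), (np.int64(168), 109), (np.int64(212), 98), (np.int64(213), 82)]
192.7 tool xyz [-1.5  6.5 35.1]
```

View pics/s12.png

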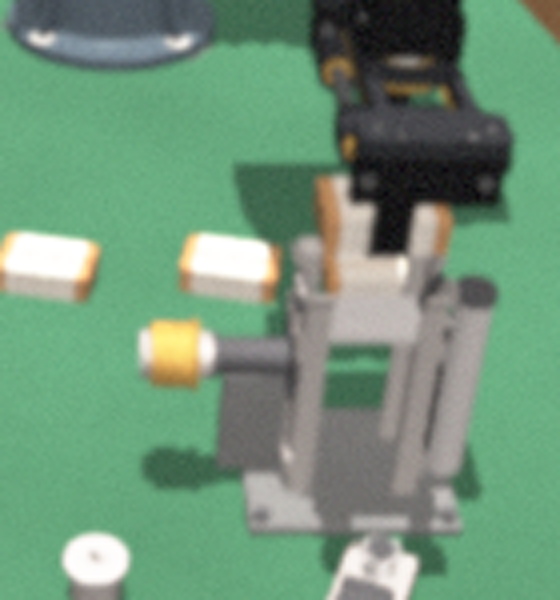

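View pics/c4.png

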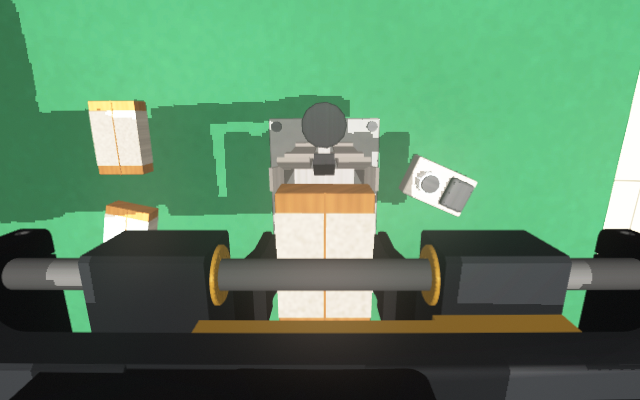

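>>> {"fn": "servo_tool", "kwargs": {
  "twist": [
    [0,0,0],
    [0,0,0],
    [0,0,0],
    [0,0,0],
    [0,0,0],
    [0,0,0],
    [0,0,0],
    [0,0,0],
    [0,0,0],
    [0,0,0]
  ],
  "translation": [
    [0,0,-8],
    [0,0,-16],
    [0,0,-22],
    [0,0,-26],
    [0,0,-30],
    [0,0,-34],
    [0,0,-36],
    [0,0,-36],
    [0,0,-36],
    [0,0,-36]
  ],
  "gripper": [1,1,1,1,1,1,1,1,1,1]
}}

```text
t: 23.15
eef_pos: [0.6405, 0.1617, 0.1783]
tcp_rot: [-90.0, -0.0, 1.3]
force: [0.6, 0.9, -1.7]
finger_gap: 0.0439
```

```bash
python3 held.py c5 .0065 192.7
python3 - <<'E'
from h import *
c=snap('scene'); crop(c,'s13',330,170,420,270,6)
E
```

```text
[0.6405 0.1617 0.1783] [-9.0e+01 -3.0e-02  1.3e+00] 23.15 0.0439 [ 0.6  0.9 -1.7]
first non green row 150 lum diffs [(np.int64(258), -293), (np.int64(290), 210), (np.int64(289), 157), (np.int64(183), -150), (np.int64(257), -147), (np.int64(317), -119), (np.int64(320), -119), (np.int64(212), 99), (np.int64(179), 85), (np.int64(213), 78)]
192.7 tool xyz [-1.5  6.5 35.1]
```

View pics/s13.png

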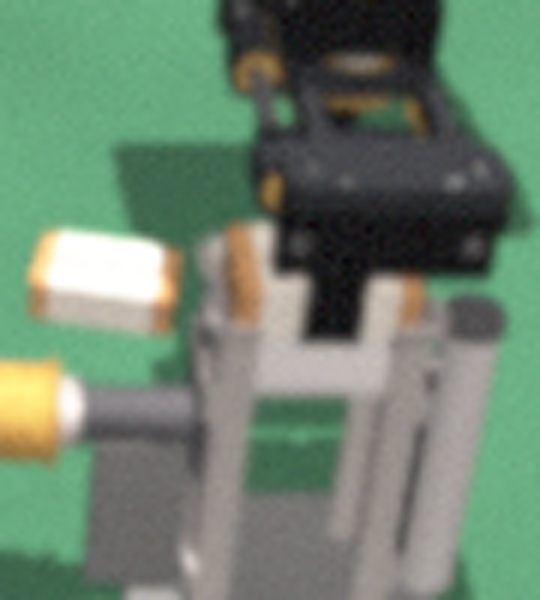

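View pics/c5.png

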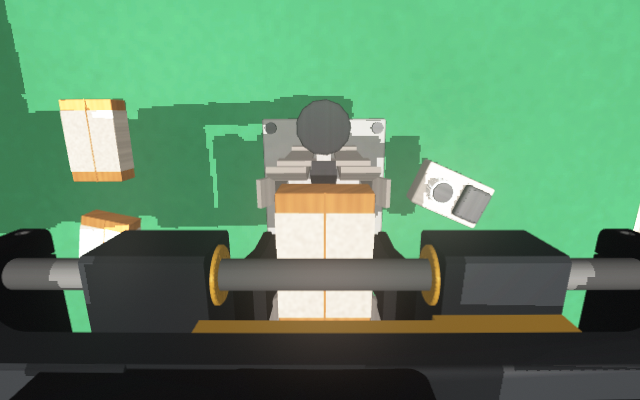

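>>> {"fn": "servo_tool", "kwargs": {
  "twist": [
    [0,0,0],
    [0,0,0],
    [0,0,0],
    [0,0,0],
    [0,0,0],
    [0,0,0],
    [0,0,0],
    [0,0,0],
    [0,0,0],
    [0,0,0]
  ],
  "translation": [
    [0,0,-5],
    [0,0,-10],
    [0,0,-16],
    [0,0,-22],
    [0,0,-28],
    [0,0,-34],
    [0,0,-40],
    [0,0,-44],
    [0,0,-44],
    [0,0,-44]
  ],
  "gripper": [1,1,1,1,1,1,1,1,1,1]
}}

```text
t: 24.5
eef_pos: [0.6399, 0.1617, 0.1337]
tcp_rot: [-90.0, 0.1, 1.3]
force: [-0.3, 0.7, 1.3]
finger_gap: 0.0437
```

```bash
python3 held.py c6 .0065 192.7
python3 - <<'E'
from h import *
c=snap('scene'); crop(c,'s14',330,170,420,270,6)
E
```

```text
[0.6399 0.1617 0.1337] [-9.001e+01  8.000e-02  1.300e+00] 24.5 0.0437 [-0.3  0.7  1.3]
first non green row 150 lum diffs [(np.int64(258), -295), (np.int64(290), 210), (np.int64(289), 158), (np.int64(257), -146), (np.int64(320), -119), (np.int64(317), -119), (np.int64(212), 98), (np.int64(173), 95), (np.int64(180), -94), (np.int64(174), -91)]
192.7 tool xyz [-1.5  6.5 35.1]
```

View pics/s14.png

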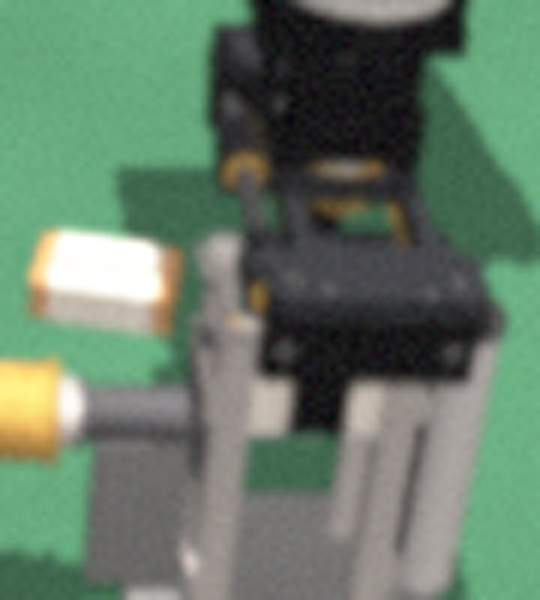

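View pics/c6.png

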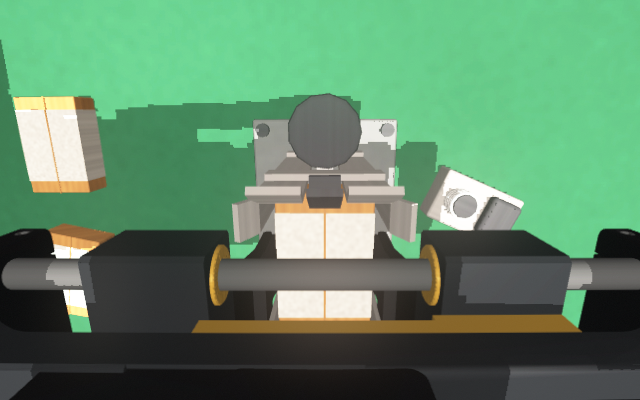

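>>> {"fn": "servo_tool", "kwargs": {
  "twist": [
    [0,0,0],
    [0,0,0],
    [0,0,0],
    [0,0,0],
    [0,0,0],
    [0,0,0],
    [0,0,0],
    [0,0,0],
    [0,0,0],
    [0,0,0]
  ],
  "translation": [
    [0,0,0],
    [0,0,0],
    [0,0,0],
    [0,0,10],
    [0,0,35],
    [0,0,70],
    [0,0,100],
    [0,0,120],
    [0,0,120],
    [0,0,120]
  ],
  "gripper": [0.4,0.3,0.3,0.3,0.3,0.2,0.1,0,0,0]
}}

```text
t: 25.85
eef_pos: [0.6398, 0.1617, 0.2535]
tcp_rot: [-90.0, 0.1, 1.3]
force: [-0.4, -0.3, -0.1]
finger_gap: 0.0863
```

Run:
```python
from h import *
w=snap('wrist','w9'); print(w['st']['eef_pos'],w['st']['force'],w['st']['t'])
c=snap('scene'); crop(c,'s15',150,150,430,300,2.8)
crop(c,'s15b',340,180,420,280,6)
c=snap('side','d2')
```

```text
[0.63977552 0.16169584 0.25345764] [-0.41130715 -0.2535626  -0.09113353] 25.85
```

View pics/s15.png

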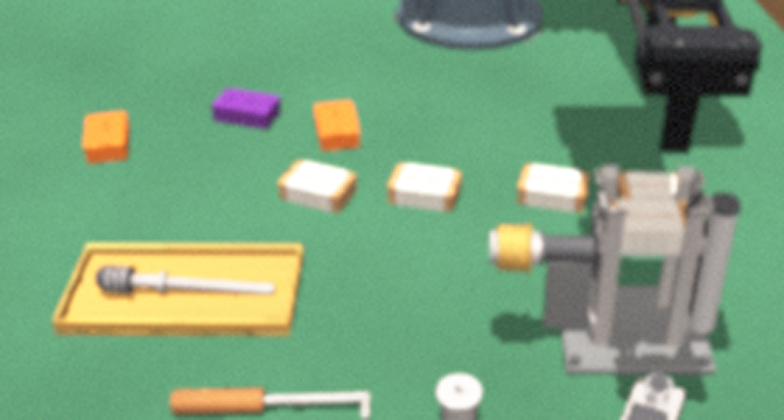

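View pics/s15b.png

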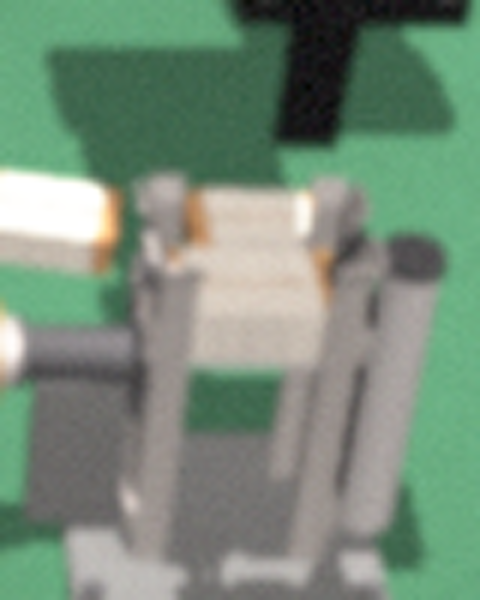

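View pics/w9.png

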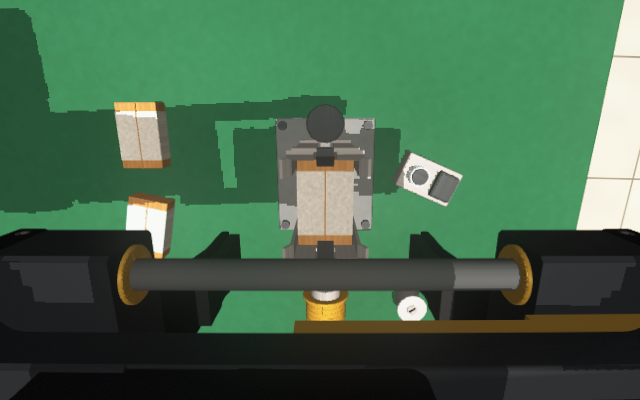

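View pics/d2.png

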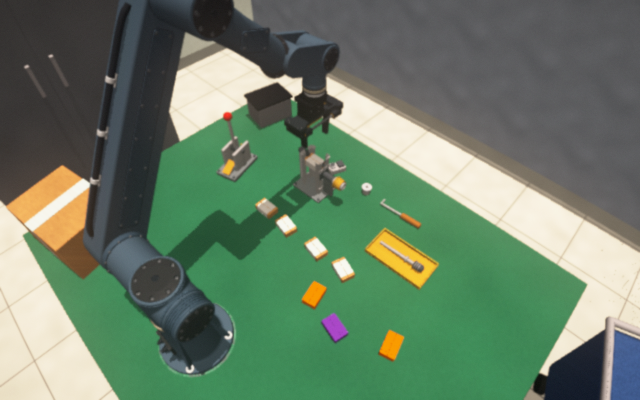

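>>> {"fn": "servo_tool", "kwargs": {
  "twist": [
    [0,0,0],
    [0,0,0],
    [0,0,0],
    [0,0,0],
    [0,0,0],
    [0,0,0],
    [0,0,0],
    [0,0,0],
    [0,0,0],
    [0,0,0]
  ],
  "translation": [
    [-25,-4,0],
    [-70,-10,0],
    [-115,-16,-10],
    [-160,-20,-25],
    [-190,-24,-45],
    [-199,-24,-51],
    [-199,-24,-51],
    [-199,-24,-51],
    [-199,-24,-51],
    [-199,-24,-51]
  ],
  "gripper": [0,0,0,0,0,0,0,0,0,0]
}}

```text
t: 27.25
eef_pos: [0.4422, 0.1378, 0.2033]
tcp_rot: [-90.0, -0.1, 1.3]
force: [0.2, -0.4, 1.0]
finger_gap: 0.087
```

```bash
python3 look.py c7 0 0
```

```text
[0.4422 0.1378 0.2033] [-9.00e+01 -6.00e-02  1.29e+00] 27.25 0.08702842273277382
[556. 157.] 23273 c [665.7 176. ] sz [178.7 140.2] a 1.4 
[322. 116.] 3856 c [438.2 203.1] sz [44.5 70. ] a 1.48 
[319. 206.] 1676 c [437.6 116.8] sz [41.5 44.5] a 79.24
```

View pics/c7.png

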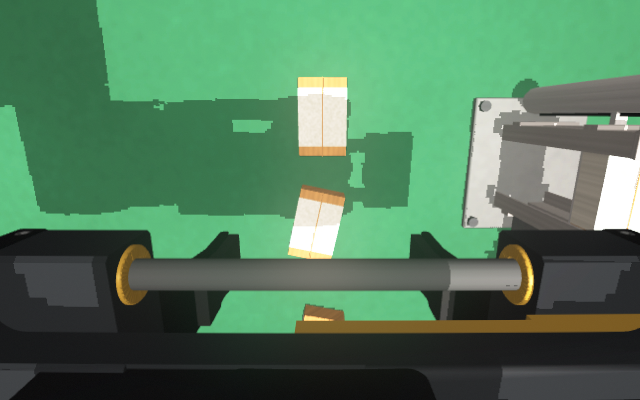

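>>> {"fn": "servo_tool", "kwargs": {
  "twist": [
    [0,0,0],
    [0,0,0],
    [0,0,0],
    [0,0,0],
    [0,0,0],
    [0,0,0],
    [0,0,0],
    [0,0,0],
    [0,0,0],
    [0,0,0]
  ],
  "translation": [
    [-3.2,25,-15],
    [-3.2,55,-35],
    [-3.2,65.4,-70],
    [-3.2,65.4,-110],
    [-3.2,65.4,-145],
    [-3.2,65.4,-165],
    [-3.2,65.4,-175],
    [-3.2,65.4,-175],
    [-3.2,65.4,-175],
    [-3.2,65.4,-175]
  ],
  "gripper": [0,0,0,0,0,0,0,0,0.5,1],
  "force": 45
}}

```text
t: 28.55
eef_pos: [0.4387, 0.2033, 0.0289]
tcp_rot: [-90.0, -0.1, 1.3]
force: [0.3, -0.2, 0.3]
finger_gap: 0.0742
```

>>> {"fn": "servo_tool", "kwargs": {
  "twist": [
    [0,0,0],
    [0,0,0],
    [0,0,0],
    [0,0,0],
    [0,0,0],
    [0,0,0],
    [0,0,0],
    [0,0,0],
    [0,0,0],
    [0,0,0]
  ],
  "translation": [
    [0,0,0],
    [0,0,0],
    [0,0,0],
    [0,0,0],
    [0,0,0],
    [0,0,20],
    [0,0,60],
    [0,0,110],
    [0,0,160],
    [0,0,186]
  ],
  "gripper": [1,1,1,1,1,1,1,1,1,1]
}}

```text
t: 29.8
eef_pos: [0.4387, 0.2033, 0.2165]
tcp_rot: [-90.0, -0.2, 1.3]
force: [1.0, 0.4, -1.4]
finger_gap: 0.0435
```

```bash
python3 held.py c8 .0065 192.7
```

```text
[0.4387 0.2033 0.2165] [-89.96  -0.19   1.3 ] 29.8 0.0435 [ 1.   0.4 -1.4]
first non green row 183 lum diffs [(np.int64(258), -295), (np.int64(290), 209), (np.int64(289), 160), (np.int64(257), -144), (np.int64(317), -135), (np.int64(320), -119), (np.int64(212), 114), (np.int64(192), 96), (np.int64(319), -77), (np.int64(211), 62)]
192.7 tool xyz [-1.5  6.5 35.1]
```

View pics/c8.png

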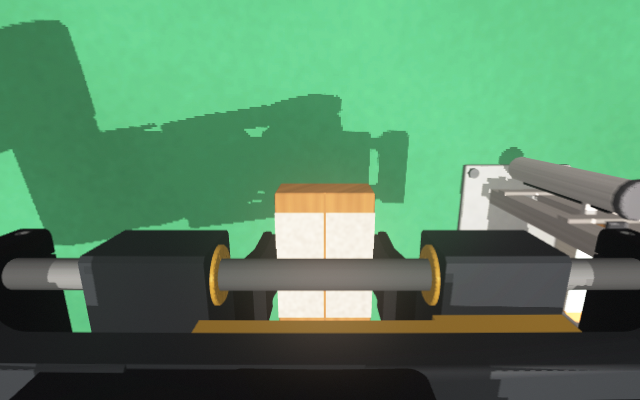

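>>> {"fn": "servo_tool", "kwargs": {
  "twist": [
    [0,0,0],
    [0,0,0],
    [0,0,0],
    [0,0,0],
    [0,0,0],
    [0,0,0],
    [0,0,0],
    [0,0,0],
    [0,0,0],
    [0,0,0]
  ],
  "translation": [
    [20,-4,0],
    [60,-12,0],
    [105,-21,0],
    [150,-31,0],
    [185,-38,0],
    [202.2,-41.4,0],
    [202.2,-41.4,0],
    [202.2,-41.4,0],
    [202.2,-41.4,0],
    [202.2,-41.4,0]
  ],
  "gripper": [1,1,1,1,1,1,1,1,1,1]
}}

```text
t: 31.1
eef_pos: [0.6397, 0.1621, 0.2142]
tcp_rot: [-90.0, 0.0, 1.3]
force: [0.2, -0.5, -1.3]
finger_gap: 0.0437
```

>>> {"fn": "servo_tool", "kwargs": {
  "twist": [
    [0,0,0],
    [0,0,0],
    [0,0,0],
    [0,0,0],
    [0,0,0],
    [0,0,0],
    [0,0,0],
    [0,0,0],
    [0,0,0],
    [0,0,0]
  ],
  "translation": [
    [0,0,-8],
    [0,0,-16],
    [0,0,-22],
    [0,0,-26],
    [0,0,-30],
    [0,0,-34],
    [0,0,-36],
    [0,0,-36],
    [0,0,-36],
    [0,0,-36]
  ],
  "gripper": [1,1,1,1,1,1,1,1,1,1]
}}

```text
t: 32.35
eef_pos: [0.6405, 0.1618, 0.1783]
tcp_rot: [-90.0, -0.0, 1.3]
force: [-0.3, 1.5, -0.9]
finger_gap: 0.0438
```

```bash
python3 held.py c9 .0065 192.7
```

```text
[0.6405 0.1618 0.1783] [-9.0e+01 -2.0e-02  1.3e+00] 32.35 0.0438 [-0.3  1.5 -0.9]
first non green row 150 lum diffs [(np.int64(258), -293), (np.int64(290), 210), (np.int64(289), 159), (np.int64(257), -145), (np.int64(317), -134), (np.int64(320), -119), (np.int64(212), 114), (np.int64(192), 95), (np.int64(319), -77), (np.int64(160), 72)]
192.7 tool xyz [-1.5  6.5 35.1]
```

View pics/c9.png

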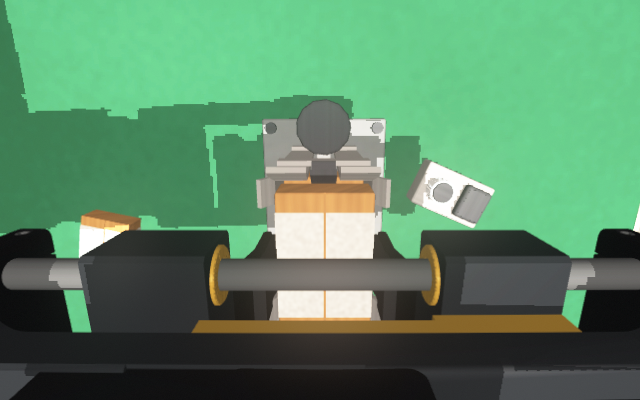

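>>> {"fn": "servo_tool", "kwargs": {
  "twist": [
    [0,0,0],
    [0,0,0],
    [0,0,0],
    [0,0,0],
    [0,0,0],
    [0,0,0],
    [0,0,0],
    [0,0,0],
    [0,0,0],
    [0,0,0]
  ],
  "translation": [
    [0,0,-5],
    [0,0,-10],
    [0,0,-16],
    [0,0,-22],
    [0,0,-28],
    [0,0,-34],
    [0,0,-40],
    [0,0,-44],
    [0,0,-44],
    [0,0,-44]
  ],
  "gripper": [1,1,1,1,1,1,1,1,1,1]
}}

```text
t: 33.65
eef_pos: [0.6396, 0.1616, 0.1336]
tcp_rot: [-90.0, 0.1, 1.3]
force: [-0.9, -0.6, 1.6]
finger_gap: 0.0436
```

```bash
python3 held.py c10 .0065 192.7
```

```text
[0.6396 0.1616 0.1336] [-90.01   0.12   1.3 ] 33.65 0.0436 [-0.9 -0.6  1.6]
first non green row 150 lum diffs [(np.int64(258), -298), (np.int64(290), 207), (np.int64(289), 162), (np.int64(257), -140), (np.int64(317), -135), (np.int64(320), -121), (np.int64(212), 112), (np.int64(174), -100), (np.int64(180), -97), (np.int64(173), 94)]
192.7 tool xyz [-1.5  6.5 35.1]
```

View pics/c10.png

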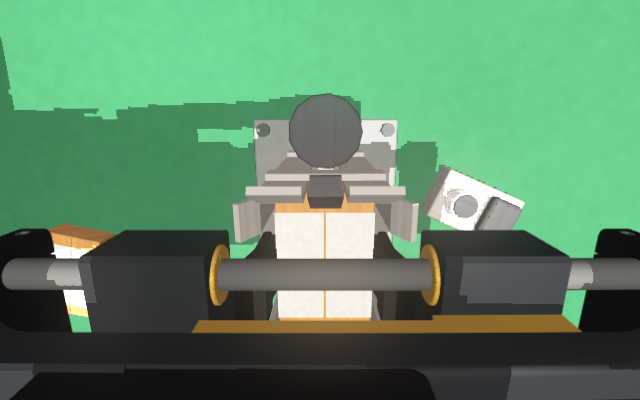

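>>> {"fn": "servo_tool", "kwargs": {
  "twist": [
    [0,0,0],
    [0,0,0],
    [0,0,0],
    [0,0,0],
    [0,0,0],
    [0,0,0],
    [0,0,0],
    [0,0,0],
    [0,0,0],
    [0,0,0]
  ],
  "translation": [
    [0,0,0],
    [0,0,0],
    [0,0,0],
    [0,0,10],
    [0,0,35],
    [0,0,70],
    [0,0,100],
    [0,0,120],
    [0,0,120],
    [0,0,120]
  ],
  "gripper": [0.4,0.3,0.3,0.3,0.3,0.2,0.1,0,0,0]
}}

```text
t: 34.95
eef_pos: [0.6398, 0.1617, 0.2534]
tcp_rot: [-90.0, 0.1, 1.3]
force: [-0.3, 0.8, 0.9]
finger_gap: 0.0866
```

Run:
```python
from h import *
w=snap('wrist','w10'); print(w['st']['eef_pos'],w['st']['force'],w['st']['t'])
c=snap('scene'); crop(c,'s16',150,150,430,300,2.8)
c=snap('side','d3'); hsv=cv2.cvtColor(c['f'],cv2.COLOR_RGB2HSV)
m=cv2.bitwise_not(cv2.inRange(hsv,(40,60,20),(85,255,255)))
k,l,st,ct=cv2.connectedComponentsWithStats(m)
for i in range(1,k):
    if 200<st[i,4]<600: print(ct[i].round(),onz(c,[ct[i]],.011)[0].round(3),c['f'][l==i].mean(0).astype(int))
```

```text
[0.63975755 0.1616881  0.25342869] [-0.34555584  0.8338781   0.86235224] 34.95
[402. 215.] [ 0.747 -0.158  0.011] [164 134  87]
[286. 225.] [0.437 0.101 0.011] [207 196 169]
[316. 248.] [ 0.442 -0.037  0.011] [215 204 175]
[343. 269.] [ 0.446 -0.151  0.011] [218 206 177]
[314. 294.] [ 0.322 -0.147  0.011] [221 138  12]
[334. 327.] [ 0.291 -0.259  0.011] [149  73 176]
[391. 345.] [ 0.361 -0.406  0.011] [226 144  11]
```

View pics/s16.png

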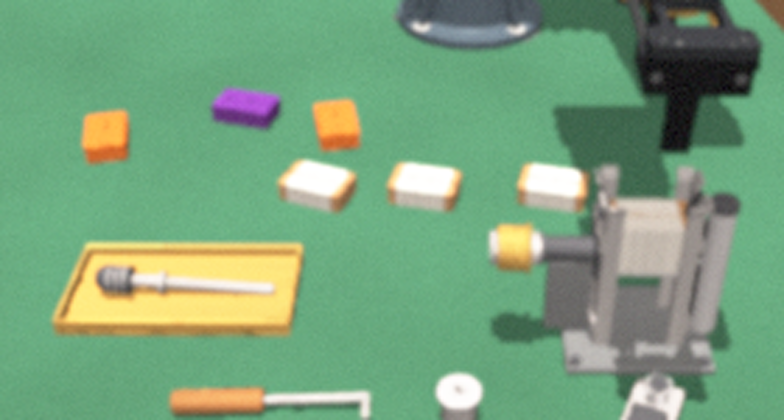

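View pics/w10.png

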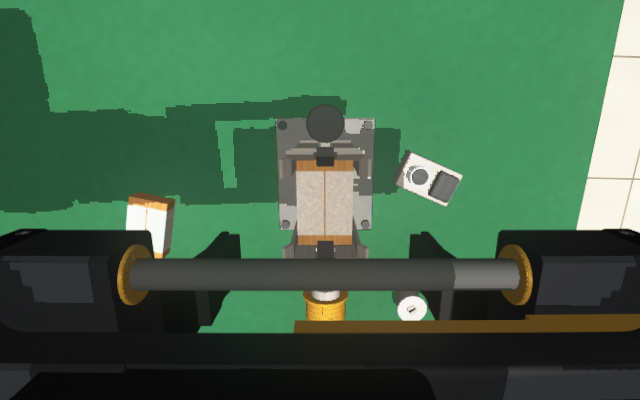

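>>> {"fn": "servo_tool", "kwargs": {
  "twist": [
    [0,0,0],
    [0,0,0],
    [0,0,0],
    [0,0,0],
    [0,0,0],
    [0,0,0],
    [0,0,0],
    [0,0,0],
    [0,0,0],
    [0,0,0]
  ],
  "translation": [
    [-20,-12,0],
    [-60,-38,0],
    [-100,-64,-10],
    [-140,-90,-25],
    [-180,-115,-45],
    [-204,-131,-51],
    [-204,-131,-51],
    [-204,-131,-51],
    [-204,-131,-51],
    [-204,-131,-51]
  ],
  "gripper": [0,0,0,0,0,0,0,0,0,0]
}}

```text
t: 36.35
eef_pos: [0.4373, 0.031, 0.2032]
tcp_rot: [-90.0, -0.1, 1.4]
force: [0.6, -0.1, 1.1]
finger_gap: 0.0869
```

```bash
python3 look.py c11 0 0
```

```text
[0.4373 0.031  0.2032] [-9.001e+01 -6.000e-02  1.360e+00] 36.35 0.08687096534468831
[572.  90.] 25550 c [653.3  96.6] sz [144.4 232.2] a 14.17 top
[323. 114.] 3883 c [434.   98.5] sz [70.3 44.6] a 79.22
```

View pics/c11.png

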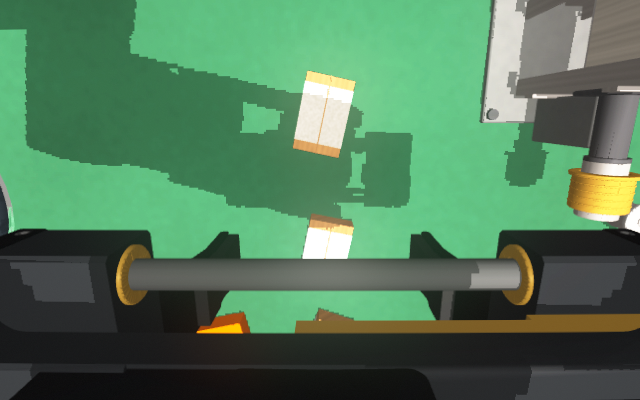

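>>> {"fn": "servo_tool", "kwargs": {
  "twist": [
    [0,0,-0.08],
    [0,0,-0.16],
    [0,0,-0.211],
    [0,0,-0.211],
    [0,0,-0.211],
    [0,0,-0.211],
    [0,0,-0.211],
    [0,0,-0.211],
    [0,0,-0.211],
    [0,0,-0.211]
  ],
  "translation": [
    [-2.4,25,-15],
    [-2.4,55,-35],
    [-2.4,67.8,-70],
    [-2.4,67.8,-110],
    [-2.4,67.8,-145],
    [-2.4,67.8,-165],
    [-2.4,67.8,-175],
    [-2.4,67.8,-175],
    [-2.4,67.8,-175],
    [-2.4,67.8,-175]
  ],
  "gripper": [0,0,0,0,0,0,0,0,0.5,1],
  "force": 45
}}

```text
t: 37.65
eef_pos: [0.4345, 0.0985, 0.0288]
tcp_rot: [-90.0, -0.1, -10.8]
force: [-0.3, 1.2, 0.7]
finger_gap: 0.0741
```

>>> {"fn": "servo_tool", "kwargs": {
  "twist": [
    [0,0,0],
    [0,0,0],
    [0,0,0],
    [0,0,0],
    [0,0,0],
    [0,0,0],
    [0,0,0],
    [0,0,0],
    [0,0,0],
    [0,0,0]
  ],
  "translation": [
    [0,0,0],
    [0,0,0],
    [0,0,0],
    [0,0,0],
    [0,0,0],
    [0,0,20],
    [0,0,60],
    [0,0,110],
    [0,0,160],
    [0,0,186]
  ],
  "gripper": [1,1,1,1,1,1,1,1,1,1]
}}

```text
t: 38.9
eef_pos: [0.4344, 0.0986, 0.2163]
tcp_rot: [-90.0, -0.2, -10.8]
force: [0.9, -0.1, -2.1]
finger_gap: 0.0437
```

```bash
python3 held.py c12 .0065 192.7
```

```text
[0.4344 0.0986 0.2163] [-89.97  -0.18 -10.78] 38.9 0.0437 [ 0.9 -0.1 -2.1]
first non green row 184 lum diffs [(np.int64(258), -293), (np.int64(290), 209), (np.int64(289), 159), (np.int64(257), -145), (np.int64(320), -119), (np.int64(317), -118), (np.int64(212), 100), (np.int64(213), 82), (np.int64(193), 81), (np.int64(319), -76)]
192.7 tool xyz [-1.4  6.5 35. ]
```

View pics/c12.png

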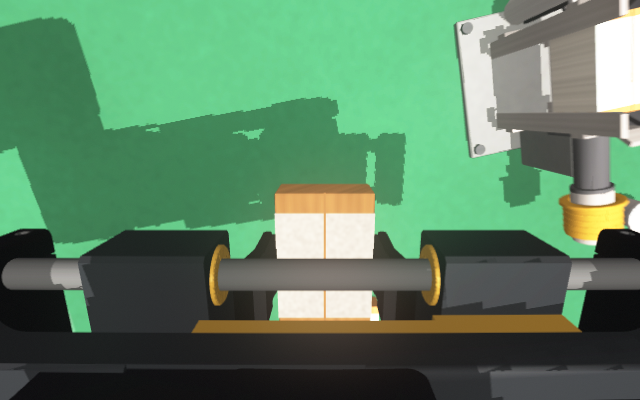

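>>> {"fn": "servo_tool", "kwargs": {
  "twist": [
    [0,0,0.03],
    [0,0,0.08],
    [0,0,0.13],
    [0,0,0.18],
    [0,0,0.211],
    [0,0,0.211],
    [0,0,0.211],
    [0,0,0.211],
    [0,0,0.211],
    [0,0,0.211]
  ],
  "translation": [
    [20,6,0],
    [60,18,0],
    [105,32,0],
    [150,46,0],
    [188,57,0],
    [206.4,63.2,0],
    [206.4,63.2,0],
    [206.4,63.2,0],
    [206.4,63.2,0],
    [206.4,63.2,0]
  ],
  "gripper": [1,1,1,1,1,1,1,1,1,1]
}}

```text
t: 40.2
eef_pos: [0.6397, 0.1615, 0.2143]
tcp_rot: [-90.0, 0.0, 1.3]
force: [0.2, 0.3, -1.1]
finger_gap: 0.0436
```

>>> {"fn": "servo_tool", "kwargs": {
  "twist": [
    [0,0,0],
    [0,0,0],
    [0,0,0],
    [0,0,0],
    [0,0,0],
    [0,0,0],
    [0,0,0],
    [0,0,0],
    [0,0,0],
    [0,0,0]
  ],
  "translation": [
    [0,0,-8],
    [0,0,-16],
    [0,0,-22],
    [0,0,-26],
    [0,0,-30],
    [0,0,-34],
    [0,0,-36],
    [0,0,-36],
    [0,0,-36],
    [0,0,-36]
  ],
  "gripper": [1,1,1,1,1,1,1,1,1,1]
}}

```text
t: 41.45
eef_pos: [0.6405, 0.1617, 0.1783]
tcp_rot: [-90.0, -0.0, 1.3]
force: [-0.2, 0.8, -0.8]
finger_gap: 0.0441
```

```bash
python3 held.py c13 .0065 192.7
```

```text
[0.6405 0.1617 0.1783] [-9.0e+01 -3.0e-02  1.3e+00] 41.45 0.0441 [-0.2  0.8 -0.8]
first non green row 150 lum diffs [(np.int64(258), -293), (np.int64(290), 210), (np.int64(289), 158), (np.int64(257), -146), (np.int64(320), -119), (np.int64(317), -118), (np.int64(212), 98), (np.int64(213), 82), (np.int64(319), -77), (np.int64(192), 74)]
192.7 tool xyz [-1.5  6.5 35.1]
```

View pics/c13.png

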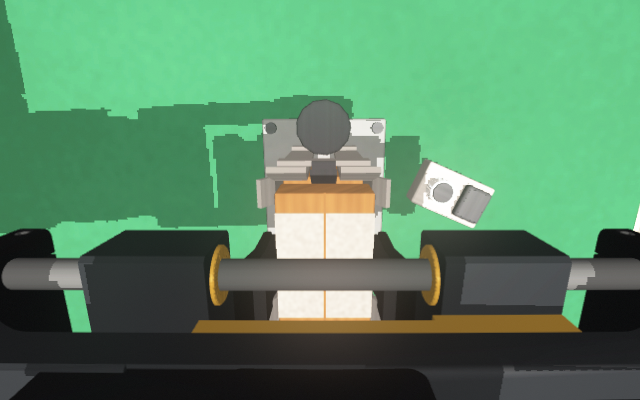

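>>> {"fn": "servo_tool", "kwargs": {
  "twist": [
    [0,0,0],
    [0,0,0],
    [0,0,0],
    [0,0,0],
    [0,0,0],
    [0,0,0],
    [0,0,0],
    [0,0,0],
    [0,0,0],
    [0,0,0]
  ],
  "translation": [
    [0,0,-5],
    [0,0,-10],
    [0,0,-16],
    [0,0,-22],
    [0,0,-28],
    [0,0,-34],
    [0,0,-40],
    [0,0,-44],
    [0,0,-44],
    [0,0,-44]
  ],
  "gripper": [1,1,1,1,1,1,1,1,1,1]
}}

```text
t: 42.75
eef_pos: [0.6396, 0.1617, 0.1336]
tcp_rot: [-90.0, 0.1, 1.3]
force: [0.1, -0.3, 1.8]
finger_gap: 0.0436
```

```bash
python3 held.py c14 .0065 192.7
```

```text
[0.6396 0.1617 0.1336] [-90.01   0.11   1.3 ] 42.75 0.0436 [ 0.1 -0.3  1.8]
first non green row 150 lum diffs [(np.int64(258), -298), (np.int64(290), 207), (np.int64(289), 160), (np.int64(257), -141), (np.int64(320), -121), (np.int64(317), -118), (np.int64(212), 99), (np.int64(180), -98), (np.int64(173), 97), (np.int64(174), -88)]
192.7 tool xyz [-1.5  6.5 35.1]
```

View pics/c14.png

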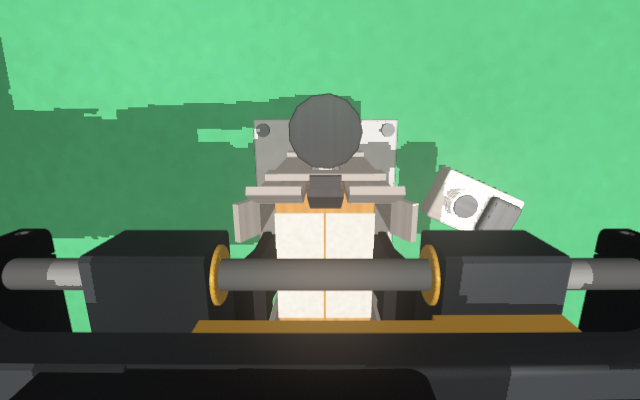

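>>> {"fn": "servo_tool", "kwargs": {
  "twist": [
    [0,0,0],
    [0,0,0],
    [0,0,0],
    [0,0,0],
    [0,0,0],
    [0,0,0],
    [0,0,0],
    [0,0,0],
    [0,0,0],
    [0,0,0]
  ],
  "translation": [
    [0,0,0],
    [0,0,0],
    [0,0,0],
    [0,0,10],
    [0,0,35],
    [0,0,70],
    [0,0,100],
    [0,0,120],
    [0,0,120],
    [0,0,120]
  ],
  "gripper": [0.4,0.3,0.3,0.3,0.3,0.2,0.1,0,0,0]
}}

```text
t: 44.05
eef_pos: [0.6398, 0.1617, 0.2535]
tcp_rot: [-90.0, 0.1, 1.3]
force: [-0.2, 0.3, -0.3]
finger_gap: 0.0865
```

```bash
cat > chk.py <<'E'
from h import *
import sys
n=sys.argv[1]
w=snap('wrist','w'+n); print(w['st']['eef_pos'],w['st']['force'],w['st']['t'])
c=snap('scene'); crop(c,'s'+n,150,150,430,300,2.8)
c=snap('side','d'+n); hsv=cv2.cvtColor(c['f'],cv2.COLOR_RGB2HSV)
m=cv2.bitwise_not(cv2.inRange(hsv,(40,60,20),(85,255,255)))
k,l,st,ct=cv2.connectedComponentsWithStats(m)
for i in range(1,k):
    if 200<st[i,4]<600: print(ct[i].round(),onz(c,[ct[i]],.011)[0].round(3),c['f'][l==i].mean(0).astype(int))
E
python3 chk.py 20
```

```text
[0.63979556 0.16166834 0.25345707] [-0.21303772  0.31650463 -0.31744719] 44.05
[402. 215.] [ 0.747 -0.159  0.011] [165 134  87]
[314. 294.] [ 0.322 -0.147  0.011] [221 137  12]
[334. 327.] [ 0.291 -0.259  0.011] [149  73 176]
[391. 345.] [ 0.361 -0.406  0.011] [226 144  11]
```

View pics/s20.png

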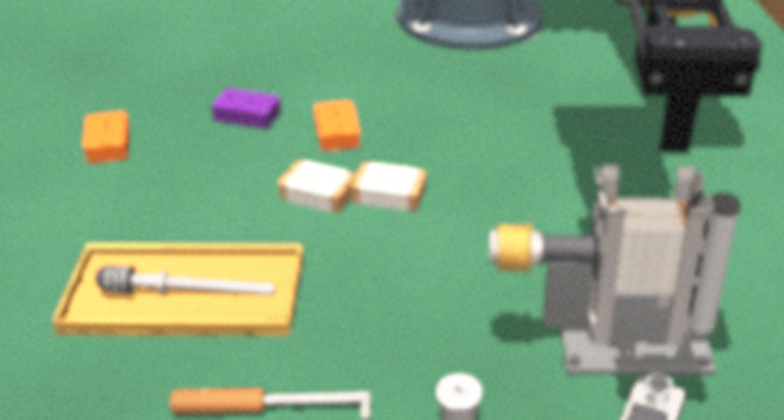

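View pics/w20.png

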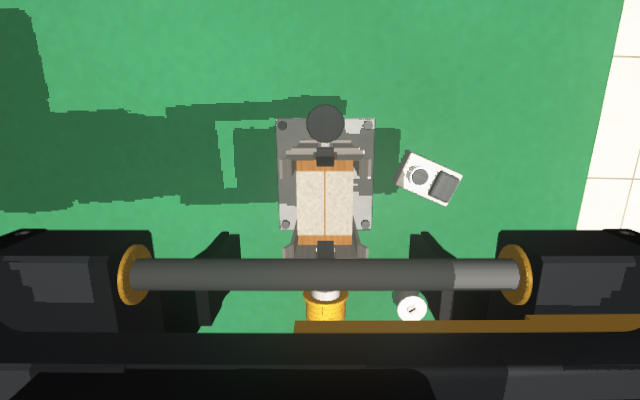

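>>> {"fn": "servo_tool", "kwargs": {
  "twist": [
    [0,0,0],
    [0,0,0],
    [0,0,0],
    [0,0,0],
    [0,0,0],
    [0,0,0],
    [0,0,0],
    [0,0,0],
    [0,0,0],
    [0,0,0]
  ],
  "translation": [
    [-15,-22,0],
    [-42,-66,0],
    [-70,-110,0],
    [-98,-155,0],
    [-126,-200,0],
    [-154,-245,-10],
    [-182,-290,-30],
    [-200,-317,-51],
    [-200,-317,-51],
    [-200,-317,-51]
  ],
  "gripper": [0,0,0,0,0,0,0,0,0,0]
}}

```text
t: 45.45
eef_pos: [0.4408, -0.1551, 0.203]
tcp_rot: [-90.0, -0.0, 1.3]
force: [-0.4, -0.2, 0.1]
finger_gap: 0.087
```

```bash
python3 look.py c15 0 0
```

```text
[ 0.4408 -0.1551  0.203 ] [-8.998e+01 -1.000e-02  1.280e+00] 45.45 0.08695347300604056
[327. 139.] 7420 c [ 444.  -114.9] sz [152.4  62.2] a 89.33 
[628. 182.] 1580 c [ 732. -127.] sz [ 25.6 117.8] a 4.48 
[202. 176.] 3770 c [ 323.4 -147.1] sz [76.3 45.9] a 13.9 
[487. 203.] 4962 c [ 598.4 -166.4] sz [113.3  43.3] a 1.34
```

View pics/c15.png

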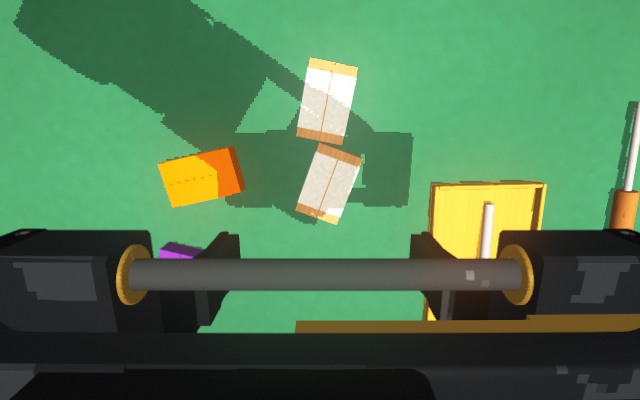

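Run:
```python
from h import *
w=snap('wrist'); hsv=cv2.cvtColor(w['f'],cv2.COLOR_RGB2HSV)
m=cv2.bitwise_not(cv2.inRange(hsv,(40,50,20),(95,255,255)))
a=cv2.resize(w['f'][50:230,280:380,::-1],None,fx=4,fy=4,interpolation=cv2.INTER_NEAREST)[:600]; a=cv2.resize(w['f'][110:190,280:380,::-1],None,fx=7,fy=7,interpolation=cv2.INTER_NEAREST); cv2.imwrite('pics/z1.png',a)
cv2.line(m,(292,138),(365,151),0,2)
m[226:]=0
k,l,s,ct=cv2.connectedComponentsWithStats(m,connectivity=4)
for i in range(1,k):
    if s[i,4]<1500 or not 280<ct[i,0]<380: continue
    h=cv2.convexHull(np.argwhere(l==i)[:,::-1].astype(np.int32)).reshape(-1,2)
    print(ct[i].round(),s[i,4],cv2.minAreaRect((onz(w,h,.022)[:,:2]*1000).astype(np.float32)))
```

```text
[326. 101.] 3971 ((439.8887023925781, -76.2904281616211), (70.03711700439453, 44.538597106933594), 79.86060333251953)
[328. 183.] 3384 ((443.4693603515625, -151.39175415039062), (71.54875183105469, 44.71053695678711), 71.18521118164062)
```

View pics/z1.png

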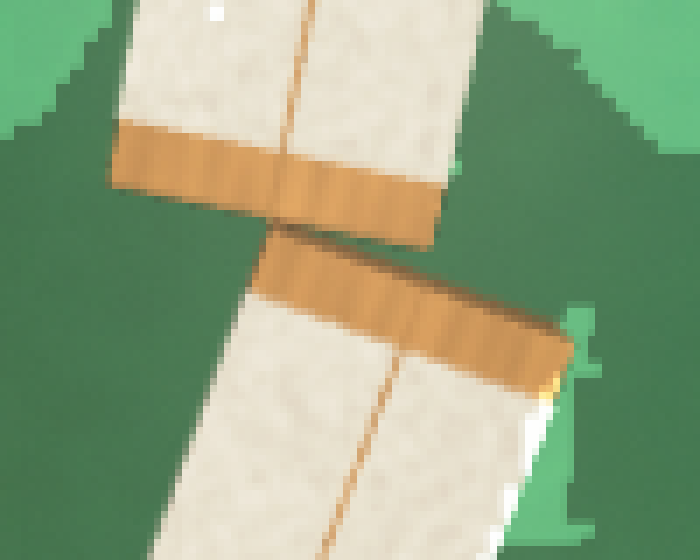

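>>> {"fn": "servo_tool", "kwargs": {
  "twist": [
    [0,0,-0.08],
    [0,0,-0.16],
    [0,0,-0.2],
    [0,0,-0.2],
    [0,0,-0.2],
    [0,0,-0.2],
    [0,0,-0.2],
    [0,0,-0.2],
    [0,0,-0.2],
    [0,0,-0.2]
  ],
  "translation": [
    [-0.5,30,-10],
    [-0.5,65,-25],
    [-0.5,79,-65],
    [-0.5,79,-110],
    [-0.5,79,-145],
    [-0.5,79,-165],
    [-0.5,79,-175],
    [-0.5,79,-175],
    [-0.5,79,-175],
    [-0.5,79,-175]
  ],
  "gripper": [0,0,0,0,0,0,0,0,0.5,1],
  "force": 45
}}

```text
t: 46.8
eef_pos: [0.4405, -0.0764, 0.0289]
tcp_rot: [-90.0, -0.1, -10.2]
force: [0.2, 1.1, -0.5]
finger_gap: 0.0738
```

>>> {"fn": "servo_tool", "kwargs": {
  "twist": [
    [0,0,0],
    [0,0,0],
    [0,0,0],
    [0,0,0],
    [0,0,0],
    [0,0,0],
    [0,0,0],
    [0,0,0],
    [0,0,0],
    [0,0,0]
  ],
  "translation": [
    [0,0,0],
    [0,0,0],
    [0,0,0],
    [0,0,0],
    [0,0,0],
    [0,0,20],
    [0,0,60],
    [0,0,110],
    [0,0,160],
    [0,0,186]
  ],
  "gripper": [1,1,1,1,1,1,1,1,1,1]
}}

```text
t: 48.05
eef_pos: [0.4403, -0.0764, 0.2163]
tcp_rot: [-90.0, -0.2, -10.2]
force: [0.4, -0.6, -1.6]
finger_gap: 0.0437
```

```bash
python3 held.py c16 .0065 192.7
```

```text
[ 0.4403 -0.0764  0.2163] [-90.04  -0.18 -10.15] 48.05 0.0437 [ 0.4 -0.6 -1.6]
first non green row 183 lum diffs [(np.int64(258), -293), (np.int64(290), 210), (np.int64(289), 160), (np.int64(257), -145), (np.int64(317), -134), (np.int64(320), -119), (np.int64(212), 114), (np.int64(192), 98), (np.int64(319), -76), (np.int64(211), 62)]
192.7 tool xyz [-1.4  6.5 35. ]
```

View pics/c16.png

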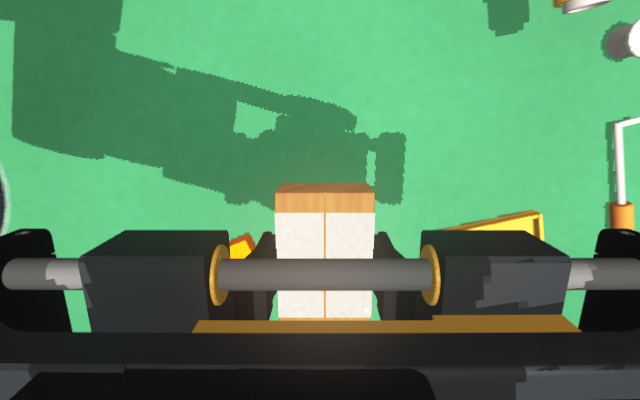

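>>> {"fn": "servo_tool", "kwargs": {
  "twist": [
    [0,0,0.02],
    [0,0,0.05],
    [0,0,0.08],
    [0,0,0.11],
    [0,0,0.14],
    [0,0,0.17],
    [0,0,0.2],
    [0,0,0.2],
    [0,0,0.2],
    [0,0,0.2]
  ],
  "translation": [
    [15,17,0],
    [45,53,0],
    [80,95,0],
    [115,137,0],
    [150,178,0],
    [180,214,0],
    [195,231,0],
    [200.5,238,0],
    [200.5,238,0],
    [200.5,238,0]
  ],
  "gripper": [1,1,1,1,1,1,1,1,1,1]
}}

```text
t: 49.35
eef_pos: [0.6394, 0.1608, 0.2136]
tcp_rot: [-90.0, 0.1, 1.2]
force: [-0.1, -0.3, -0.5]
finger_gap: 0.0438
```

>>> {"fn": "servo_tool", "kwargs": {
  "twist": [
    [0,0,0],
    [0,0,0],
    [0,0,0],
    [0,0,0],
    [0,0,0],
    [0,0,0],
    [0,0,0],
    [0,0,0],
    [0,0,0],
    [0,0,0]
  ],
  "translation": [
    [0,0,-4],
    [0,0,-12],
    [0,0,-18],
    [0,0,-24],
    [0,0,-28],
    [0,0,-32],
    [0,0,-36],
    [0,0,-36],
    [0,0,-36],
    [0,0,-36]
  ],
  "gripper": [1,1,1,1,1,1,1,1,1,1]
}}

```text
t: 50.6
eef_pos: [0.6405, 0.1618, 0.1783]
tcp_rot: [-90.0, -0.0, 1.3]
force: [0.8, -0.8, -0.9]
finger_gap: 0.0435
```

```bash
python3 held.py c17 .0065 192.7
```

```text
[0.6405 0.1618 0.1783] [-9.0e+01 -3.0e-02  1.3e+00] 50.6 0.0435 [ 0.8 -0.8 -0.9]
first non green row 150 lum diffs [(np.int64(258), -294), (np.int64(290), 209), (np.int64(289), 159), (np.int64(257), -145), (np.int64(320), -119), (np.int64(212), 113), (np.int64(317), -100), (np.int64(192), 99), (np.int64(316), -82), (np.int64(319), -77)]
192.7 tool xyz [-1.5  6.5 35.1]
```

View pics/c17.png

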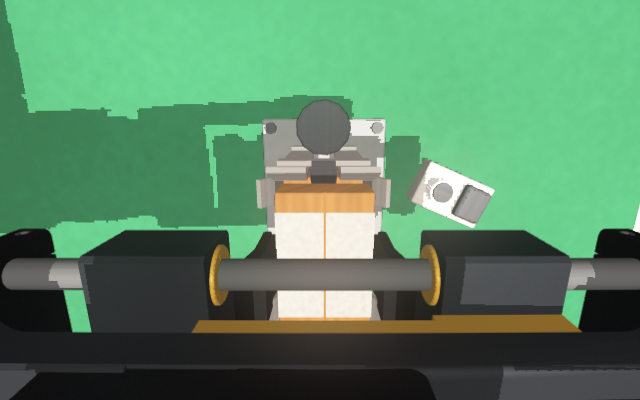

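>>> {"fn": "servo_tool", "kwargs": {
  "twist": [
    [0,0,0],
    [0,0,0],
    [0,0,0],
    [0,0,0],
    [0,0,0],
    [0,0,0],
    [0,0,0],
    [0,0,0],
    [0,0,0],
    [0,0,0]
  ],
  "translation": [
    [0,0,-5],
    [0,0,-10],
    [0,0,-16],
    [0,0,-22],
    [0,0,-28],
    [0,0,-34],
    [0,0,-40],
    [0,0,-44],
    [0,0,-44],
    [0,0,-44]
  ],
  "gripper": [1,1,1,1,1,1,1,1,1,1]
}}

```text
t: 51.9
eef_pos: [0.6397, 0.1616, 0.1336]
tcp_rot: [-90.0, 0.1, 1.3]
force: [1.0, -0.5, 0.2]
finger_gap: 0.0438
```

```bash
python3 held.py c18 .0065 192.7
```

```text
[0.6397 0.1616 0.1336] [-90.01   0.11   1.3 ] 51.9 0.0438 [ 1.  -0.5  0.2]
first non green row 150 lum diffs [(np.int64(258), -299), (np.int64(290), 207), (np.int64(289), 162), (np.int64(257), -140), (np.int64(320), -121), (np.int64(317), -113), (np.int64(212), 112), (np.int64(174), -100), (np.int64(180), -98), (np.int64(173), 94)]
192.7 tool xyz [-1.5  6.5 35.1]
```

View pics/c18.png

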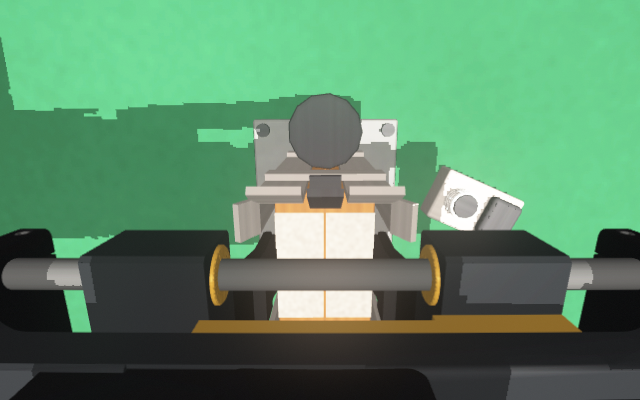

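>>> {"fn": "servo_tool", "kwargs": {
  "twist": [
    [0,0,0],
    [0,0,0],
    [0,0,0],
    [0,0,0],
    [0,0,0],
    [0,0,0],
    [0,0,0],
    [0,0,0],
    [0,0,0],
    [0,0,0]
  ],
  "translation": [
    [0,0,0],
    [0,0,0],
    [0,0,0],
    [0,0,10],
    [0,0,35],
    [0,0,70],
    [0,0,100],
    [0,0,120],
    [0,0,120],
    [0,0,120]
  ],
  "gripper": [0.4,0.3,0.3,0.3,0.3,0.2,0.1,0,0,0]
}}

```text
t: 53.2
eef_pos: [0.6398, 0.1617, 0.2535]
tcp_rot: [-90.0, 0.1, 1.3]
force: [-0.7, 0.4, 1.1]
finger_gap: 0.0864
```

```bash
python3 chk.py 21
```

```text
[0.63977218 0.16165563 0.25346059] [-0.65949094  0.35410068  1.07259624] 53.2
[402. 215.] [ 0.747 -0.158  0.011] [165 134  87]
[343. 269.] [ 0.446 -0.151  0.011] [217 206 177]
[314. 294.] [ 0.322 -0.147  0.011] [221 137  12]
[334. 327.] [ 0.291 -0.259  0.011] [149  73 176]
[391. 345.] [ 0.361 -0.406  0.011] [226 144  11]
```

View pics/s21.png

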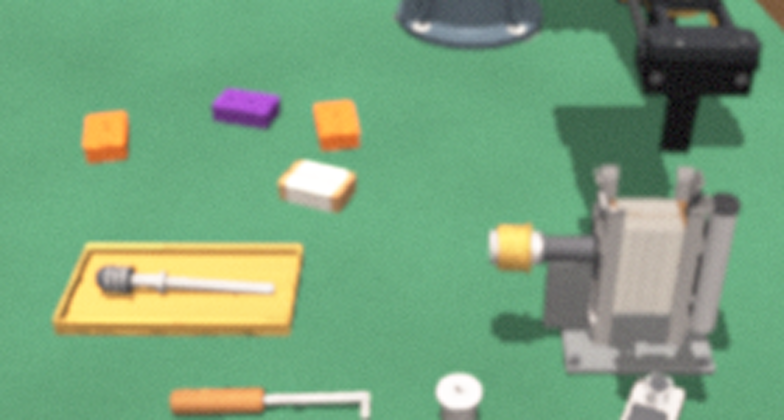

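View pics/w21.png

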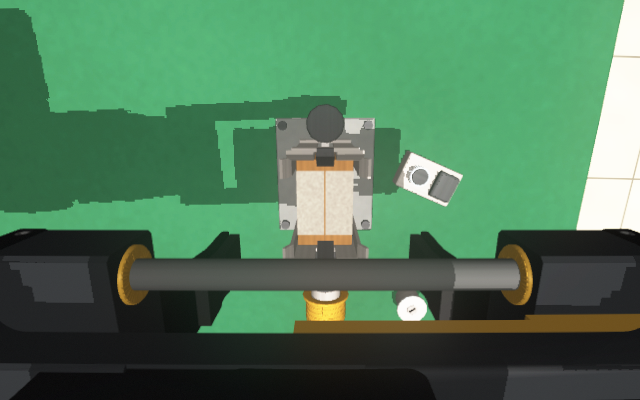

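>>> {"fn": "servo_tool", "kwargs": {
  "twist": [
    [0,0,0],
    [0,0,0],
    [0,0,0],
    [0,0,0],
    [0,0,0],
    [0,0,0],
    [0,0,0],
    [0,0,0],
    [0,0,0],
    [0,0,0]
  ],
  "translation": [
    [-12,-22,0],
    [-34,-66,0],
    [-60,-114,0],
    [-86,-164,0],
    [-112,-214,0],
    [-138,-264,-10],
    [-164,-314,-30],
    [-186,-358,-51],
    [-197,-382,-51],
    [-197,-382,-51]
  ],
  "gripper": [0,0,0,0,0,0,0,0,0,0]
}}

```text
t: 54.6
eef_pos: [0.4426, -0.2218, 0.2023]
tcp_rot: [-90.0, 0.1, 1.1]
force: [0.7, -0.4, 0.2]
finger_gap: 0.0872
```

```bash
python3 look.py c19 0 0
```

```text
[ 0.4426 -0.2218  0.2023] [-8.995e+01  6.000e-02  1.080e+00] 54.6 0.0872248814850703
[328. 111.] 3932 c [ 443.4 -151.8] sz [70.2 44.5] a 71.2 
[195. 105.] 4336 c [ 323.1 -147.6] sz [75.5 45.8] a 13.84 
[492. 168.] 13249 c [ 599.8 -202.6] sz [113.5 107.5] a 2.63 
[631. 164.] 1235 c [ 729.3 -189.8] sz [19.4 78.5] a 14.03 
[173. 204.] 2140 c [ 295.3 -243.7] sz [47.8 51.1] a 76.89
```

View pics/c19.png

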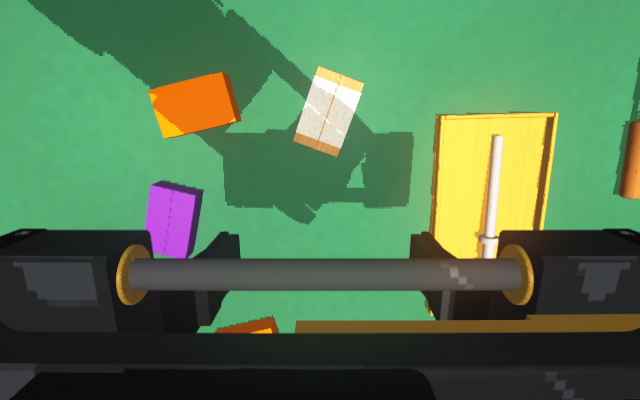

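>>> {"fn": "servo_tool", "kwargs": {
  "twist": [
    [0,0,-0.12],
    [0,0,-0.24],
    [0,0,-0.351],
    [0,0,-0.351],
    [0,0,-0.351],
    [0,0,-0.351],
    [0,0,-0.351],
    [0,0,-0.351],
    [0,0,-0.351],
    [0,0,-0.351]
  ],
  "translation": [
    [0,25,-10],
    [0,55,-25],
    [0,68.6,-60],
    [0,68.6,-105],
    [0,68.6,-145],
    [0,68.6,-165],
    [0,68.6,-175],
    [0,68.6,-175],
    [0,68.6,-175],
    [0,68.6,-175]
  ],
  "gripper": [0,0,0,0,0,0,0,0,0.5,1],
  "force": 45
}}

```text
t: 55.9
eef_pos: [0.4439, -0.1519, 0.0289]
tcp_rot: [-90.0, -0.1, -18.8]
force: [0.4, 1.1, 0.8]
finger_gap: 0.0743
```

>>> {"fn": "servo_tool", "kwargs": {
  "twist": [
    [0,0,0],
    [0,0,0],
    [0,0,0],
    [0,0,0],
    [0,0,0],
    [0,0,0],
    [0,0,0],
    [0,0,0],
    [0,0,0],
    [0,0,0]
  ],
  "translation": [
    [0,0,0],
    [0,0,0],
    [0,0,0],
    [0,0,0],
    [0,0,0],
    [0,0,20],
    [0,0,60],
    [0,0,110],
    [0,0,160],
    [0,0,186]
  ],
  "gripper": [1,1,1,1,1,1,1,1,1,1]
}}

```text
t: 57.15
eef_pos: [0.4438, -0.1519, 0.2164]
tcp_rot: [-90.0, -0.2, -18.8]
force: [0.5, -0.3, -1.3]
finger_gap: 0.0438
```

```bash
python3 held.py c20 .0065 192.7
```

```text
[ 0.4438 -0.1519  0.2164] [-90.04  -0.18 -18.8 ] 57.15 0.0438 [ 0.5 -0.3 -1.3]
first non green row 184 lum diffs [(np.int64(258), -280), (np.int64(290), 213), (np.int64(257), -156), (np.int64(289), 150), (np.int64(213), 122), (np.int64(320), -113), (np.int64(193), 97), (np.int64(318), -96), (np.int64(317), -87), (np.int64(212), 85)]
192.7 tool xyz [-1.4  6.5 34.9]
```

View pics/c20.png

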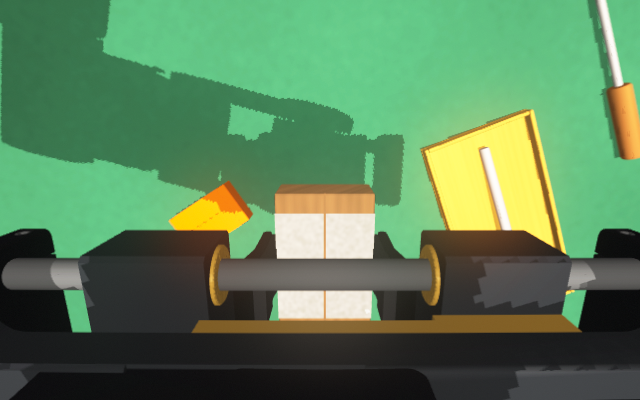

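>>> {"fn": "servo_tool", "kwargs": {
  "twist": [
    [0,0,0.03],
    [0,0,0.08],
    [0,0,0.13],
    [0,0,0.18],
    [0,0,0.23],
    [0,0,0.28],
    [0,0,0.33],
    [0,0,0.351],
    [0,0,0.351],
    [0,0,0.351]
  ],
  "translation": [
    [10,15,0],
    [34,53,0],
    [62,98,0],
    [90,143,0],
    [118,188,0],
    [146,233,0],
    [174,277,0],
    [190,302,0],
    [197,313.4,0],
    [197,313.4,0]
  ],
  "gripper": [1,1,1,1,1,1,1,1,1,1]
}}

```text
t: 58.45
eef_pos: [0.6397, 0.1618, 0.2128]
tcp_rot: [-90.0, 0.1, 1.3]
force: [0.0, 0.5, -1.3]
finger_gap: 0.0437
```

>>> {"fn": "servo_tool", "kwargs": {
  "twist": [
    [0,0,0],
    [0,0,0],
    [0,0,0],
    [0,0,0],
    [0,0,0],
    [0,0,0],
    [0,0,0],
    [0,0,0],
    [0,0,0],
    [0,0,0]
  ],
  "translation": [
    [0,0,0],
    [0,0,-8],
    [0,0,-16],
    [0,0,-22],
    [0,0,-28],
    [0,0,-32],
    [0,0,-36],
    [0,0,-36],
    [0,0,-36],
    [0,0,-36]
  ],
  "gripper": [1,1,1,1,1,1,1,1,1,1]
}}

```text
t: 59.7
eef_pos: [0.6405, 0.1618, 0.1783]
tcp_rot: [-90.0, -0.0, 1.3]
force: [-0.5, 0.2, -1.2]
finger_gap: 0.0438
```

```bash
python3 held.py c21 .0065 192.7
```

```text
[0.6405 0.1618 0.1783] [-9.0e+01 -3.0e-02  1.3e+00] 59.7 0.0438 [-0.5  0.2 -1.2]
first non green row 150 lum diffs [(np.int64(258), -293), (np.int64(290), 209), (np.int64(289), 157), (np.int64(257), -147), (np.int64(320), -119), (np.int64(213), 112), (np.int64(317), -101), (np.int64(193), 99), (np.int64(212), 87), (np.int64(319), -77)]
192.7 tool xyz [-1.5  6.5 35.1]
```

View pics/c21.png

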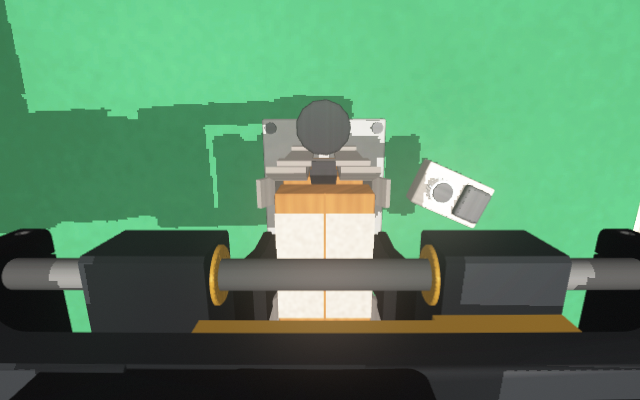

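>>> {"fn": "servo_tool", "kwargs": {
  "twist": [
    [0,0,0],
    [0,0,0],
    [0,0,0],
    [0,0,0],
    [0,0,0],
    [0,0,0],
    [0,0,0],
    [0,0,0],
    [0,0,0],
    [0,0,0]
  ],
  "translation": [
    [0,0,-5],
    [0,0,-10],
    [0,0,-16],
    [0,0,-22],
    [0,0,-28],
    [0,0,-34],
    [0,0,-40],
    [0,0,-43],
    [0,0,-43],
    [0,0,-43]
  ],
  "gripper": [1,1,1,1,1,1,1,1,1,1]
}}

```text
t: 61.0
eef_pos: [0.6399, 0.1618, 0.1347]
tcp_rot: [-90.0, 0.1, 1.3]
force: [0.3, -0.1, 1.1]
finger_gap: 0.0435
```

```bash
python3 held.py c22 .0065 192.7
```

```text
[0.6399 0.1618 0.1347] [-9.0e+01  8.0e-02  1.3e+00] 61.0 0.0435 [ 0.3 -0.1  1.1]
first non green row 150 lum diffs [(np.int64(258), -297), (np.int64(290), 207), (np.int64(289), 160), (np.int64(257), -142), (np.int64(174), -136), (np.int64(320), -121), (np.int64(213), 108), (np.int64(173), 107), (np.int64(317), -99), (np.int64(212), 87)]
192.7 tool xyz [-1.5  6.5 35.1]
```

View pics/c22.png

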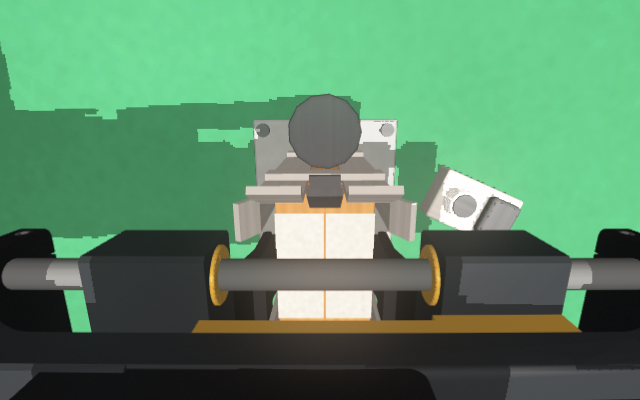

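>>> {"fn": "servo_tool", "kwargs": {
  "twist": [
    [0,0,0],
    [0,0,0],
    [0,0,0],
    [0,0,0],
    [0,0,0],
    [0,0,0],
    [0,0,0],
    [0,0,0],
    [0,0,0],
    [0,0,0]
  ],
  "translation": [
    [0,0,0],
    [0,0,0],
    [0,0,0],
    [0,0,10],
    [0,0,35],
    [0,0,70],
    [0,0,100],
    [0,0,120],
    [0,-20,120],
    [0,-40,120]
  ],
  "gripper": [0.4,0.3,0.3,0.3,0.3,0.2,0.1,0,0,0]
}}

```text
t: 62.3
eef_pos: [0.6397, 0.1202, 0.2545]
tcp_rot: [-90.0, 0.1, 1.3]
force: [0.5, -0.2, -0.9]
finger_gap: 0.0866
```

>>> {"fn": "servo_tool", "kwargs": {
  "twist": [
    [0,0,0],
    [0,0,0],
    [0,0,0],
    [0,0,0],
    [0,0,0],
    [0,0,0],
    [0,0,0],
    [0,0,0],
    [0,0,0],
    [0,0,0]
  ],
  "translation": [
    [0,-30,0],
    [0,-30,0],
    [0,-30,0],
    [0,-30,0],
    [0,-30,0],
    [0,-30,0],
    [0,-30,0],
    [0,-30,0],
    [0,-30,0],
    [0,-30,0]
  ],
  "gripper": [0,0,0,0,0,0,0,0,0,0]
}}

```text
t: 63.55
eef_pos: [0.6404, 0.0917, 0.2551]
tcp_rot: [-90.0, 0.0, 1.3]
force: [0.2, 0.5, -0.6]
finger_gap: 0.0874
```

```bash
python3 chk.py 22
python3 - <<'E'
from h import *
w=snap('wrist'); crop(w,'wz',240,0,420,230,2.6)
E
```

```text
[0.6403683  0.09170049 0.25506038] [ 0.17548441  0.45245965 -0.64164144] 63.55
[402. 215.] [ 0.747 -0.158  0.011] [165 134  87]
[314. 294.] [ 0.322 -0.147  0.011] [220 137  12]
[334. 327.] [ 0.291 -0.259  0.011] [149  73 176]
[391. 345.] [ 0.361 -0.406  0.011] [225 144  11]
```

View pics/s22.png

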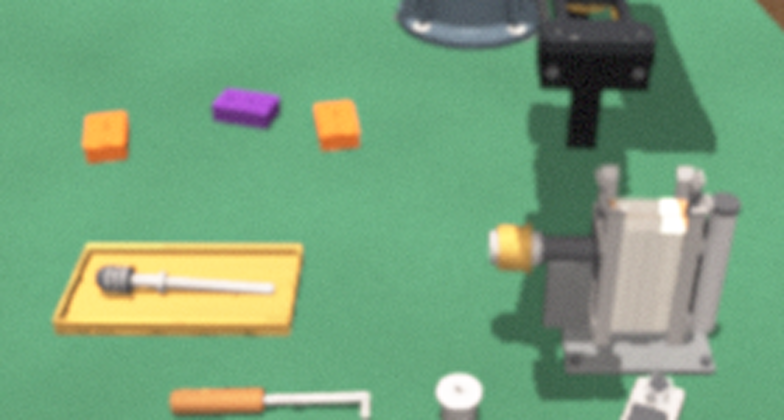

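View pics/wz.png

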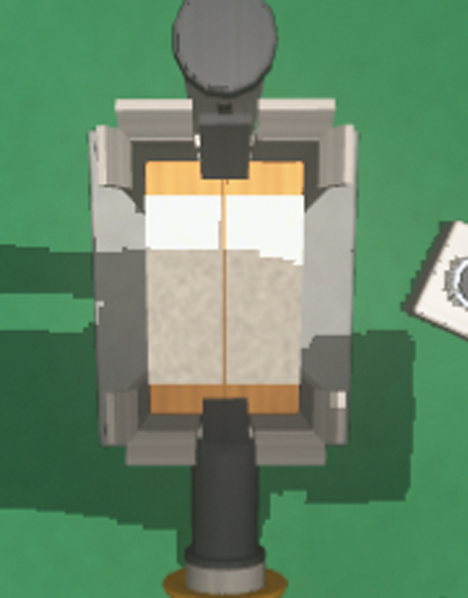

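View pics/d22.png

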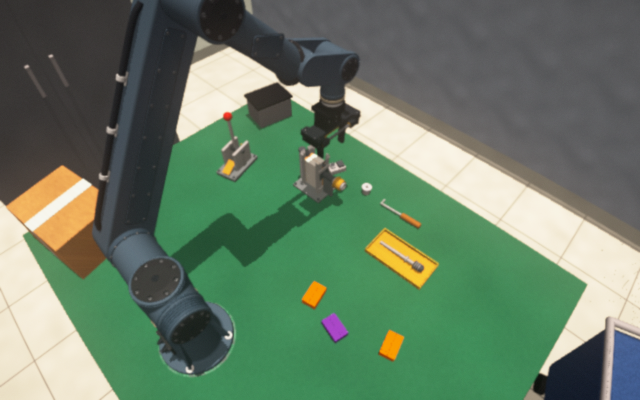

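```bash
python3 -c "
from rig import close_job
print(close_job())"
```

```text
the job is handed in; nothing more can be done
None
```

The job is done and handed in at about 64 s of the 210 s allowed.

- **Plug:** I pulled the collar back about 8–9 mm, which popped the plug out. I drew it level out of the socket and laid it in the brass tray; the platform rose once the pin was clear.
- **Cartons:** All five white cartons with orange ends are in the magazine, each pushed down to a top height of about 127–128 mm. One had been knocked up against its neighbour partway through, so I measured it again before picking it up.

**Last checks:** In the final pictures both catches lie over the ends of the top carton, which sits level. No soap cartons are left on the table, and the plug is lying in the tray. The jig, lock cylinder, spring block and tension wrench looked unmoved, and I did not touch the orange and purple look-alikes. No check failed or disagreed, and I saw no sign of the grip slackening. The catches were judged only by eye, since nothing reports their position.

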